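Shelve the printing blocks by height

ROBOT

A 6-joint arm with a two-finger parallel gripper is mounted at the origin on the work surface. World frame = base frame: x ahead of the robot, y to its left, z up, the work surface at z = 0. Lengths are in m, angles in degrees, forces in N, time in s.
With the tool pointing down it reaches from about 0.25 to 0.725 m from the base axis. Payload 9.7 kg.
Tool frame: the origin (TCP) lies between the finger pads; the fingertips stand 25 mm ahead of it and the grasp point (between the pads) lies 6 mm ahead of it; z points along the fingers, y is the line along which they close (so a half turn about z gives the same grasp; the last joint's range is limited). The gripper opens to 85 mm and grips with 20 to 120 N. Pads are 22 mm wide; open, the fingers measure 114 mm over their backs; the gripper's body (76 mm by 85 mm) begins 54 mm behind the grasp point. The pads swing forward as they close: fully open they stand 13 mm farther back than shut.
Start: joints at [76.662, 4.979, 10.078, 95.1, 0, 90], TCP at [0.127, 0.535, 0.256] pointing down, gripper open.
Joint ranges: [-179.16, 179.16], [-48.56, 103.87], [-65.8, 70.77], [-126.05, 130.52], [-82.76, 87.17], [-180, 180]. Speed limits (degrees/s): [127.2, 127.2, 147.25, 180, 180, 180].

INTERFACE

Orientations are given as [roll, pitch, yaw] about the fixed x, y, z axes, in that order (R = Rz(yaw) Ry(pitch) Rx(roll)).
In Python, from workcell import bot, optics, probe_bus gives the robot as it stands (bot), with the cameras (optics) and the readings (probe_bus).
- The arm moves only by the shell command python3 drive.py FILE [FORCE], which reads ROWS from the file FILE. ROWS is a JSON list that holds a single list of rows (three levels of brackets), with 1 to 5 rows, each of 5 numbers: dx, dy, dz in m, then a turn about the tool's z in degrees, then the finger opening in m; each row is the pose to reach, as a shift and turn from the pose commanded when the command began, along the tool's axes at that moment; what a row does not reach only later rows make up. A row lasts 1/12 s, in which the tool goes at most 0.0417 m and 7.16 degrees, less where a joint would pass 70% of its speed; a pose out of reach is approached as far as the arm can. The fingers move at their own pace and stop on an object; FORCE is the grip in N (left out, the last holds). Time passes only in rows, so rows that do not move let the fingers close. It prints the time, the measured TCP pose, the force, the opening and the grip force at its end. Input that does not fit is refused with a message, and nothing moves.
- probe_bus.get_obs(): the state, without advancing time (a new reading comes with each control period).
- optics.camera(name): name is "scene" or "side" or "wrist"; returns the picture (384x512x3 uint8, blue, green, red); there is no depth.
- optics.camera_info(name): a dict with "mtx" (3x3 intrinsics, pixels), "extrinsics" (4x4, takes a point from camera to world coordinates). Camera axes: x right, y down, z forward; pixel columns grow to the right and rows downward; lengths in m; the calibration is good to about 2 mm. A picture is of the moment at which its call begins: read the wrist's pose just before it. camera_info takes no time and is no camera call; for the wrist camera it gives the pose at the moment of the call.
- bot.job_done(): hands the job in; it is judged then, once.
The state is a dict: "time": time; "q": joint angles; "qd": joint speeds; "joint_efforts": joint torques, N m; "ee_pos": TCP position; "tcp_rot": TCP orientation; "wrist_force": force on the tool from outside, world axes, zero at the start; "torque": the same for the moment, N m; "opening": finger opening in m; "grasp_force": force on a finger pad.
Only numpy, scipy, OpenCV 4.12 (cv2) and the standard library are available. Lean on these libraries where they do the work, as an engineer would, in place of code of your own. Each camera call takes 0.05 s, during which the arm holds its last target. There are 200 camera calls.

TASK

Put the three carved wooden printing blocks away in the small rack, one on each tier so that each goes where its height just fits: standing carved side up, lengthwise into the rack and straight. Slide each block in gently until its end rests against that tier's back stop without shifting the stop, and leave the other things on the table and on the rack where they are.

Things in the scene. Friction and masses are not known exactly. Their poses are not given: they have to be found in the camera images.
- rack: Open 3-tier rack, fixed, 135 mm deep, 200 wide between 8 mm steel corner posts, 234 high. Origin: middle of its front edge at table height; x runs into the rack (0.55 to 0.85 rad left of world x), y across, z up. Shelf surfaces at z = 12, 66, 138 mm; undersides of the boards above at z = 56, 128, 224 mm. All boards' front edges are at x = 0; posts outside y = +-100 mm.
- low_tier (a point): Middle of the front edge of the low tier's shelf surface (12 mm above the table; headroom 44 mm). Axes as the rack.
- low_stop_face (a point): The low tier's back stop: aluminium bar 150 mm wide, 12 deep, 24 tall, across the shelf. This point: middle of the lower edge of its front face, at shelf height, axes as the rack. It stands 76 to 90 mm behind the front edge, so a block home against it ends flush with that edge to 14 mm proud. Friction holds it: pushed with over about 16 N it slides.
- middle_tier (a point): Middle of the front edge of the middle tier's shelf surface (66 mm above the table; headroom 62 mm). Axes as the rack.
- middle_stop_face (a point): The middle tier's back stop: aluminium bar 150 mm wide, 12 deep, 24 tall, across the shelf. This point: middle of the lower edge of its front face, at shelf height, axes as the rack. It stands 76 to 90 mm behind the front edge, so a block home against it ends flush with that edge to 14 mm proud. Friction holds it: pushed with over about 16 N it slides.
- high_tier (a point): Middle of the front edge of the high tier's shelf surface (138 mm above the table; headroom 86 mm). Axes as the rack.
- high_stop_face (a point): The high tier's back stop: aluminium bar 150 mm wide, 12 deep, 24 tall, across the shelf. This point: middle of the lower edge of its front face, at shelf height, axes as the rack. It stands 76 to 90 mm behind the front edge, so a block home against it ends flush with that edge to 14 mm proud. Friction holds it: pushed with over about 16 N it slides.
- low_block: Dark wooden printing block with a carved pale leaf pattern on top: a plain cuboid 90 mm long (its x), 46 mm wide (its y), 36 mm tall, about 110 g, standing carved side up on the table. Origin: centre of its underside. Needs the low tier. At the start its x points away from the robot, 0 to 0.4 rad left of the world x.
- middle_block: Dark wooden printing block with a carved pale leaf pattern on top: a plain cuboid 90 mm long (its x), 46 mm wide (its y), 54 mm tall, about 150 g, standing carved side up on the table. Origin: centre of its underside. Needs the middle tier. At the start its x points away from the robot, 0 to 0.4 rad left of the world x.
- tall_block: Dark wooden printing block with a carved pale leaf pattern on top: a plain cuboid 90 mm long (its x), 46 mm wide (its y), 76 mm tall, about 200 g, standing carved side up on the table. Origin: centre of its underside. Needs the high tier. At the start its x points away from the robot, 0 to 0.4 rad left of the world x.
- brayer: Bystander, not to be disturbed: ink roller, rubber roller 36 mm across, 90 mm long, wooden handle, about 200 mm long over all, lying.
- ink_tin: Bystander, not to be disturbed: steel tin, 60 mm across, 45 mm tall.
- varnish_jar: Bystander, not to be disturbed: amber glass jar, 60 mm across, 85 mm tall.
- small_tin: Bystander, not to be disturbed: aluminium tin, 52 mm across, 35 mm tall, standing on top of the rack.
- gouge: Bystander, not to be disturbed: carving tool with a wooden handle, 170 mm long, lying.
- scraper: Bystander, not to be disturbed: black-handled spatula, 200 mm long, lying.
- pencil_pot: Bystander, not to be disturbed: white open cup, 70 mm across, 80 mm tall.

How it is judged:
By the outcome, as a careful person would: the job done as asked, in the order asked, and still so for the second after the job is handed in, with the robot touching nothing.
It also fails if it takes over 72 s, if anything falls off the work surface, if the arm or the gripper's body presses on something with over 40 N, if the wrist force passes 120 N, or if a joint passes its speed limit or range.

## Working session

There is one attempt and no reset: what is moved stays moved. The work goes in short steps, Python scripts to look and compute and a shell command to move; the robot and the scene stay as the last step left them, time stands still between calls to the robot, and variables do not carry over. Pictures are saved under pics/ and viewed, at most 10 in all, crops included, and the job is handed in when it is done.

```bash
ls; mkdir -p pics; python3 - <<'E'
from workcell import bot, optics, probe_bus
import cv2,numpy as np
for n in("scene","side"):
    im=optics.camera(n);cv2.imwrite(f"pics/{n}0.png",im)
    i=optics.camera_info(n);print(n,np.round(i["mtx"],1).tolist(),np.round(i["extrinsics"],3).tolist())
o=probe_bus.get_obs();print(o)
E
```

```text
drive.py
pics
workcell.py
scene [[347.5, 0.0, 253.8], [0.0, 347.5, 190.2], [0.0, 0.0, 1.0]] [[-0.645, 0.664, -0.378, 0.946], [0.764, 0.552, -0.333, 0.396], [-0.013, -0.504, -0.864, 1.126], [0.0, 0.0, 0.0, 1.0]]
side [[354.0, 0.0, 251.1], [0.0, 354.0, 193.8], [0.0, 0.0, 1.0]] [[-0.505, -0.755, 0.418, 0.152], [-0.863, 0.438, -0.25, 0.262], [0.006, -0.488, -0.873, 0.973], [0.0, 0.0, 0.0, 1.0]]
{'time': 0.1, 'q': array([ 7.66613766e+01,  5.00698192e+00,  1.00390662e+01,  9.50997980e+01,
       -1.17416875e-03,  9.00030423e+01]), 'qd': array([ 0.00545768, -0.06681477,  0.04529151, -0.03244164,  0.08706238,
        0.04127674]), 'joint_efforts': array([ 3.31860365e-04, -5.21563447e+01,  4.65653944e+01,  1.61361851e-02,
        8.55590201e-05, -3.05892706e-05]), 'ee_pos': array([0.12685209, 0.53498782, 0.25566387]), 'tcp_rot': array([-1.79932286e+02,  1.17776337e-03,  1.66658336e+02]), 'wrist_force': array([0.74888052, 0.19564076, 0.73201965]), 'torque': array([-0.02738837, -0.04198307,  0.01525665]), 'grasp_force': 0.0, 'opening': 0.08530477106176933}
```

View pics/scene0.png

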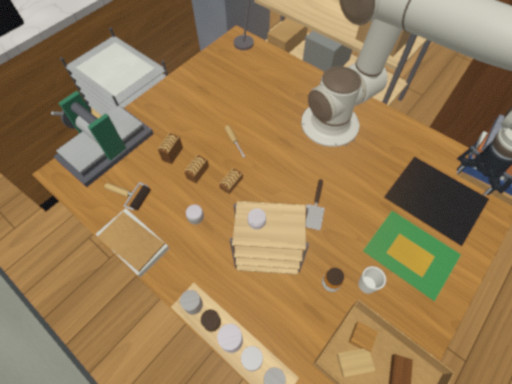

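View pics/side0.png

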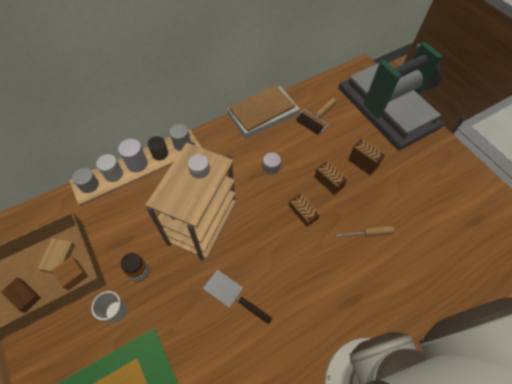

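```bash
python3 - <<'E'
import cv2
a=cv2.imread("pics/side0.png")[138:262,140:265];cv2.imwrite("pics/c1.png",cv2.resize(a,None,fx=4.8,fy=4.8,interpolation=cv2.INTER_CUBIC))
a=cv2.imread("pics/side0.png")[135:230,280:390];b=cv2.imread("pics/scene0.png")[125:198,150:250]
a=cv2.resize(a,(440,380),interpolation=2);b=cv2.resize(b,(400,292),interpolation=2)
import numpy as np
c=np.zeros((380,800,3),np.uint8);c[:,:400]=a[:,:400];c[:292,400:]=b
cv2.imwrite("pics/c2.png",c)
E
```

```text
(no output)
```

View pics/c1.png

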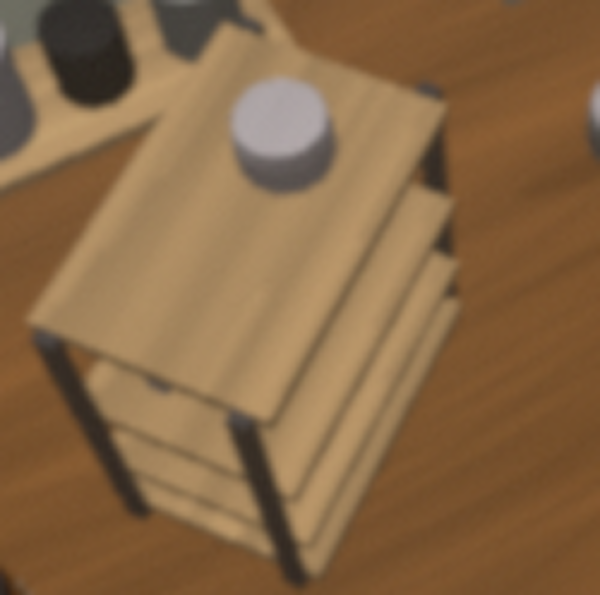

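View pics/c2.png

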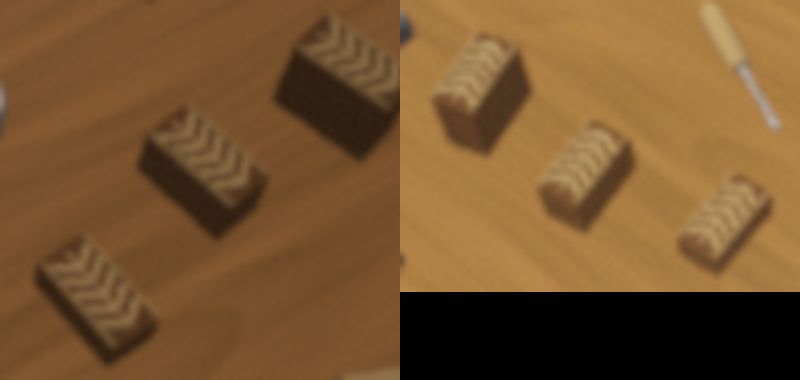

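```bash
cat > h.py <<'E'
from workcell import bot, optics, probe_bus
import numpy as np, cv2
from scipy.spatial.transform import Rotation as R
def ray(info,uv,z):
    T=info["extrinsics"];d=T[:3,:3]@np.linalg.inv(info["mtx"])@np.r_[uv,1.];return T[:3,3]+d*(z-T[2,3])/d[2]
def proj(info,P):
    T=np.linalg.inv(info["extrinsics"]);c=(T[:3,:3]@np.atleast_2d(P).T).T+T[:3,3];u=(info["mtx"]@c.T).T;return u[:,:2]/u[:,2:]
def go(target,yaw):
    """shift in tool axes (m) and turn (deg) from measured pose to world target, tool down"""
    o=probe_bus.get_obs();r=R.from_euler('xyz',o['tcp_rot'],degrees=True)
    d=r.inv().apply(np.array(target)-o['ee_pos']);x=r.as_matrix()[:,0];y0=np.degrees(np.arctan2(x[1],x[0]))
    print('shift',np.round(d,4),'turn',round((-(yaw-y0)+180)%360-180,2),'yaw',round(y0,2))
E
python3 - <<'E'
from h import *
i=optics.camera_info("side");s=optics.camera_info("scene")
for n,c in dict(FR=(270,425),FL=(445,105),BR=(30,320),BL=(225,28)).items(): print(n,ray(i,(140+c[0]/4.8,138+c[1]/4.8),.234).round(3))
for n,c in dict(p1=(300,580)).items(): print(n,ray(i,(140+c[0]/4.8,138+c[1]/4.8),.0).round(3))
for n,c,z in [("low",(97,291),.036),("mid",(206,157),.054),("tall",(350,60),.076)]: print(n,ray(i,(280+c[0]/4,135+c[1]/4),z).round(3))
for n,c,z in [("low",(724,220),.036),("mid",(587,160),.054),("tall",(477,72),.076)]: print(n,ray(s,(150+(c[0]-400)/4,125+c[1]/4),z).round(3))
cv2.imwrite("pics/w0.png",optics.camera("wrist"));w=optics.camera_info("wrist");print(w["mtx"].round(1).tolist(),w["extrinsics"].round(3).tolist())
E
```

```text
FR [0.495 0.2   0.234]
FL [0.614 0.04  0.234]
BR [0.604 0.277 0.234]
BL [0.718 0.119 0.234]
p1 [0.504 0.21  0.   ]
low [ 0.481 -0.12   0.036]
mid [ 0.528 -0.25   0.054]
tall [ 0.535 -0.389  0.076]
low [ 0.49  -0.117  0.036]
mid [ 0.53  -0.252  0.054]
tall [ 0.534 -0.391  0.076]
[[276.8, 0.0, 254.3], [0.0, 276.8, 192.0], [0.0, 0.0, 1.0]] [[0.23, 0.939, 0.254, 0.062], [0.973, -0.222, -0.061, 0.55], [-0.001, 0.261, -0.965, 0.374], [0.0, 0.0, 0.0, 1.0]]
```

View pics/w0.png

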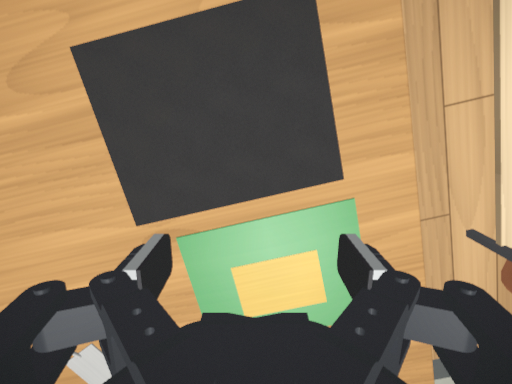

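```bash
echo '[[[0,0,-0.01,-7,0.085],[0,0,-0.02,-14,0.085],[0,0,-0.04,-21,0.085],[0,0,-0.05,-23.3,0.085]]]' > next.json && python3 drive.py next.json; python3 -c "
from h import *
go((.6,-.25,.305),190)
i=optics.camera_info('side');print(ray(i,(140+280/4.8,138+125/4.8),.269))"
```

```text
time: 0.48
ee_pos: [0.1269, 0.5351, 0.3077]
tcp_rot: [180.0, 0.0, -169.6]
wrist_force: [0.3, -0.1, 1.2]
opening: 0.0851
grasp_force: 0.0
shift [-0.3241 -0.8574  0.0023] turn 0.37 yaw -169.63
[0.62282836 0.1275546  0.269     ]
```

```bash
for k in 1; do
echo '[[[-0.013,-0.034,0,0,0.085],[-0.026,-0.069,0,0,0.085],[-0.039,-0.103,0,0,0.085],[-0.052,-0.137,0,0,0.085],[-0.065,-0.171,0,0,0.085]]]' > next.json && python3 drive.py next.json>/dev/null
echo '[[[-0.013,-0.034,0,0,0.085],[-0.026,-0.069,0,0,0.085],[-0.039,-0.103,0,0,0.085],[-0.052,-0.137,0,0,0.085],[-0.065,-0.171,0,0,0.085]]]' > next.json && python3 drive.py next.json
echo '[[[-0.013,-0.034,0,0,0.085],[-0.026,-0.069,0,0,0.085],[-0.039,-0.103,0,0,0.085],[-0.052,-0.137,0,0,0.085],[-0.065,-0.171,0,0,0.085]]]' > next.json && python3 drive.py next.json>/dev/null
echo '[[[-0.013,-0.034,0,0,0.085],[-0.026,-0.069,0,0,0.085],[-0.039,-0.103,0,0,0.085],[-0.052,-0.137,0,0,0.085],[-0.065,-0.171,0,0,0.085]]]' > next.json && python3 drive.py next.json>/dev/null
echo '[[[-0.013,-0.034,0,0,0.085],[-0.026,-0.069,0,0,0.085],[-0.039,-0.103,0,0,0.085],[-0.052,-0.137,0,0,0.085],[-0.065,-0.171,0,0,0.085]]]' > next.json && python3 drive.py next.json
echo '[[[0,0,0,0,0.085],[0,0,0,0,0.085]]]' > next.json && python3 drive.py next.json; done
python3 - <<'E'
from h import *
go((.6,-.25,.305),190)
w=optics.camera_info("wrist");im=optics.camera("wrist");cv2.imwrite("pics/w1.png",im)
import pickle;pickle.dump(w,open("w1.pkl","wb"));print(probe_bus.get_obs()['q'].round(1))
cv2.imwrite("pics/w1c.png",cv2.resize(im,(800,600),interpolation=2))
E
```

```text
time: 1.32
ee_pos: [0.3144, 0.2191, 0.3063]
tcp_rot: [180.0, 0.0, -170.0]
wrist_force: [0.3, 0.3, -0.8]
opening: 0.0849
grasp_force: 0.0
time: 2.57
ee_pos: [0.5954, -0.2525, 0.3059]
tcp_rot: [180.0, -0.0, -170.0]
wrist_force: [1.2, 0.5, 0.7]
opening: 0.0852
grasp_force: 0.0
time: 2.73
ee_pos: [0.5955, -0.2524, 0.3034]
tcp_rot: [179.9, -0.2, -170.2]
wrist_force: [-1.5, 0.5, 0.0]
opening: 0.0849
grasp_force: 0.0
shift [-0.0049  0.0016 -0.0016] turn -0.16 yaw -170.16
[-22.9  21.1  34.7 103.7   0.  -32.8]
```

View pics/w1c.png

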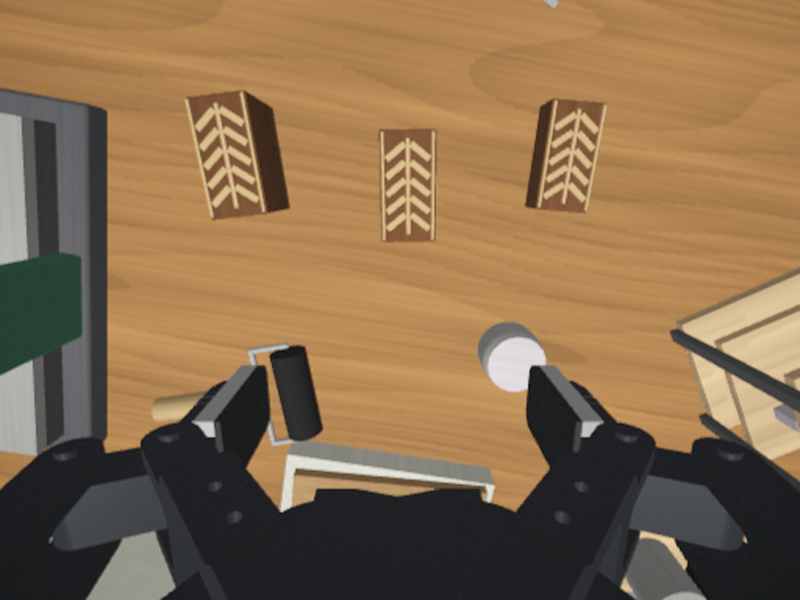

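```bash
cat > fit.py <<'E'
from h import *
from scipy.optimize import least_squares
def fit(w,px,z,L=.09,W=.046):
    px=np.array(px,float);p0=np.mean([ray(w,p,z)[:2] for p in px],0)
    a=np.array([[-L,W],[-L,-W],[L,-W],[L,W]])/2   # near-left... order set by caller
    def pts(v):
        c,s=np.cos(v[2]),np.sin(v[2]);return np.c_[v[0]+a@[c,-s],v[1]+a@[s,c],np.full(4,z)]
    r=least_squares(lambda v:(proj(w,pts(v))-px).ravel(),[*p0,.2])
    return r.x,np.abs(r.fun).max()
E
python3 - <<'E'
from fit import *
import pickle;w=pickle.load(open("w1.pkl","rb"))
# image up = toward robot; image left = world -y ; order: near-left(+y)=image top right, near-right=top left, far-right=bottom left, far-left=bottom right
C=dict(tall=([(243,91),(186,98),(213,219),(264,212)],.076),mid=([(437,130),(379,130),(381,242),(436,241)],.054),low=([(607,103),(551,99),(536,207),(587,212)],.036))
for n,(p,z) in C.items():
    x,e=fit(w,np.array(p)/1.5625,z);print(n,x[:2].round(4),np.degrees(x[2]).round(1),e.round(2))
    for q,zz in zip(p,[z]*4): print('   ',ray(w,np.array(q)/1.5625,zz)[:2].round(3),end='')
    print()
E
```

```text
tall [ 0.5324 -0.3944] 16.1 2.43
    [ 0.484 -0.386]    [ 0.496 -0.427]    [ 0.581 -0.402]    [ 0.568 -0.363]
mid [ 0.5308 -0.2542] 10.5 0.71
    [ 0.483 -0.24 ]    [ 0.491 -0.285]    [ 0.579 -0.269]    [ 0.57  -0.223]
low [ 0.4826 -0.123 ] 6.0 1.44
    [ 0.436 -0.104]    [ 0.441 -0.151]    [ 0.528 -0.141]    [ 0.524 -0.096]
```

```bash
python3 - <<'E'
from fit import *
i=optics.camera_info("side")
p=[(140+c[0]/4.8,138+c[1]/4.8) for c in [(270,425),(445,105),(225,28),(30,320)]]
x,e=fit(i,p,.234,.135,.2);d=np.array([np.cos(x[2]),np.sin(x[2])]);print(x,np.degrees(x[2]),e,'origin',x[:2]-.0675*d)
go((.4388,-.1276,.13),186);go((.4388,-.1276,.034),186)
E
```

```text
[0.60815869 0.15893042 0.63019461] 36.10749152541698 1.1612876378924 origin [0.55362457 0.11915254]
shift [0.1322 0.1484 0.1753] turn 3.9 yaw -170.1
shift [0.132  0.1483 0.2713] turn 3.9 yaw -170.1
```

```bash
echo '[[[0.022,0.025,0.02,2,0.085],[0.045,0.05,0.04,4,0.085],[0.067,0.075,0.06,4,0.085],[0.09,0.1,0.08,4,0.085],[0.11,0.125,0.1,4,0.085]]]' > next.json && python3 drive.py next.json>/dev/null
echo '[[[0.01,0.01,0.03,0,0.085],[0.02,0.02,0.07,0,0.085],[0.02,0.02,0.07,0,0.085]]]' > next.json && python3 drive.py next.json
python3 - <<'E'
from h import *
go((.4388,-.1276,.034),186)
im=optics.camera("wrist");w=optics.camera_info("wrist");cv2.imwrite("pics/w2.png",cv2.resize(im,(800,600),interpolation=2))
c=np.array([.4826,-.123]);a=np.radians(6);d=np.array([np.cos(a),np.sin(a)]);n=np.array([-d[1],d[0]])
P=[np.r_[c+d*sx*.045+n*sy*.023,.036] for sx,sy in((-1,1),(-1,-1),(1,-1),(1,1))];print((proj(w,P)*1.5625).round(0))
import pickle;pickle.dump(w,open("w2.pkl","wb"))
E
```

```text
time: 3.45
ee_pos: [0.4359, -0.1253, 0.1283]
tcp_rot: [179.7, -0.7, -173.9]
wrist_force: [-1.0, 0.3, -1.3]
opening: 0.0846
grasp_force: 0.0
shift [-0.0038 -0.0031  0.0943] turn 0.08 yaw -173.92
[[440. 315.]
 [351. 315.]
 [355. 465.]
 [436. 465.]]
```

View pics/w2.png

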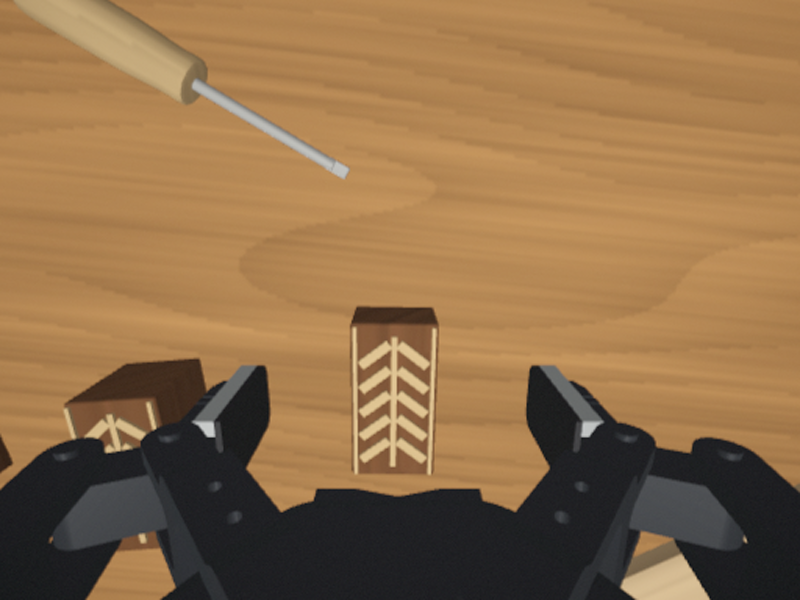

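```bash
echo '[[[0,0,0,0,0.085],[0,0,0,0,0.085]]]' > next.json && python3 drive.py next.json; python3 - <<'E'
from fit import *
import pickle
p=np.array([(437,326),(352,326),(354,473),(435,473)])/1.5625
w=pickle.load(open("w2.pkl","rb"))
for W in (w,optics.camera_info("wrist")): print(fit(W,p,.036))
g=fit(optics.camera_info("wrist"),p,.036)[0];d=np.array([np.cos(g[2]),np.sin(g[2])])
go((*(g[:2]-.044*d),.034),186)
E
```

```text
time: 3.67
ee_pos: [0.445, -0.1294, 0.1399]
tcp_rot: [-179.9, 0.3, -174.0]
wrist_force: [0.3, 0.2, 0.5]
opening: 0.0847
grasp_force: 0.0
(array([ 0.48838674, -0.12292861,  0.10465021]), np.float64(0.9546698225851458))
(array([ 0.49918879, -0.12568093,  0.10348423]), np.float64(1.4726172191847695))
shift [-0.0097 -0.0017  0.1059] turn -0.02 yaw -174.02
```

```bash
echo '[[[0,0,0,0,0.085],[0,0,0,0,0.085]]]' > next.json && python3 drive.py next.json; python3 - <<'E'
from h import *
im=optics.camera("wrist");go((.4432,-.128,.034),186)
r=im[185:310,240:262].mean((1,2)).round(0).astype(int);print(list(zip(range(185,310,1),r))[::2])
w=optics.camera_info("wrist");print((proj(w,[(.4432-.002,-.128,.036)])))
np.save("w3.npy",im)
import pickle;pickle.dump(w,open("w3.pkl","wb"))
E
```

```text
time: 3.83
ee_pos: [0.4446, -0.1295, 0.1386]
tcp_rot: [-179.9, 0.2, -174.1]
wrist_force: [-0.4, 1.1, 0.1]
opening: 0.0851
grasp_force: 0.0
shift [0.0012 0.0016 0.104 ] turn -0.06 yaw -174.06
[(185, np.int64(47)), (187, np.int64(48)), (189, np.int64(47)), (191, np.int64(55)), (193, np.int64(88)), (195, np.int64(93)), (197, np.int64(94)), (199, np.int64(94)), (201, np.int64(108)), (203, np.int64(116)), (205, np.int64(136)), (207, np.int64(152)), (209, np.int64(155)), (211, np.int64(155)), (213, np.int64(152)), (215, np.int64(142)), (217, np.int64(130)), (219, np.int64(127)), (221, np.int64(139)), (223, np.int64(156)), (225, np.int64(155)), (227, np.int64(153)), (229, np.int64(150)), (231, np.int64(138)), (233, np.int64(127)), (235, np.int64(129)), (237, np.int64(148)), (239, np.int64(156)), (241, np.int64(153)), (243, np.int64(152)), (245, np.int64(144)), (247, np.int64(132)), (249, np.int64(127)), (251, np.int64(141)), (253, np.int64(156)), (255, np.int64(151)), (257, np.int64(151)), (259, np.int64(146)), (261, np.int64(134)), (263, np.int64(127)), (265, np.int64(137)), (267, np.int64(154)), (269, np.int64(153)), (271, np.int64(151)), (273, np.int64(145)), (275, np.int64(133)), (277, np.int64(122)), (279, np.int64(110)), (281, np.int64(101)), (283, np.int64(94)), (285, np.int64(101)), (287, np.int64(131)), (289, np.int64(135)), (291, np.int64(134)), (293, np.int64(131)), (295, np.int64(132)), (297, np.int64(138)), (299, np.int64(137)), (301, np.int64(137)), (303, np.int64(139)), (305, np.int64(139)), (307, np.int64(141)), (309, np.int64(138))]
[[256.6678033 196.9272239]]
```

```bash
echo '[[[0.005,0.001,0.03,0,0.085],[0.005,0.001,0.06,0,0.085],[0.005,0.001,0.09,0,0.085],[0.005,0.001,0.104,0,0.085],[0.005,0.001,0.104,0,0.085]]]' > next.json && python3 drive.py next.json 60
echo '[[[0,0,0,0,0.04],[0,0,0,0,0.04],[0,0,0,0,0.04],[0,0,0,0,0.04],[0,0,0,0,0.04]]]' > next.json && python3 drive.py next.json
```

```text
time: 4.3
ee_pos: [0.4365, -0.1281, 0.0295]
tcp_rot: [179.9, -0.2, -174.1]
wrist_force: [-0.2, 0.0, 0.4]
opening: 0.0849
grasp_force: 0.0
time: 4.72
ee_pos: [0.4391, -0.1287, 0.0343]
tcp_rot: [-179.9, 0.2, -174.0]
wrist_force: [-1.2, 0.5, 6.0]
opening: 0.0449
grasp_force: 61.8
```

```bash
echo '[[[0,0,-0.03,0,0.04],[0,0,-0.07,-4,0.04],[0,0,-0.1,-11,0.04],[0,0,-0.12,-18,0.04],[0,0,-0.12,-25,0.04]]]' > next.json && python3 drive.py next.json
echo '[[[0,0,0,-5.1,0.04],[0,0,0,-5.1,0.04],[0,0,0,-5.1,0.04]]]' > next.json && python3 drive.py next.json
cat >> h.py <<'E'
O=np.array([.5536,.1192]);A=np.radians(36.1);D=np.array([np.cos(A),np.sin(A)]);N=np.array([-D[1],D[0]])
def rk(x,y,z,yaw=216.1): go((*(O+x*D+y*N),z),yaw); 
def where():
    o=probe_bus.get_obs();v=o['ee_pos'][:2]-O;print('rack x,y,z',(v@D).round(4),(v@N).round(4),o['ee_pos'][2].round(4),'F rack',(o['wrist_force'][:2]@D).round(1),(o['wrist_force'][:2]@N).round(1),o['wrist_force'][2].round(1))
E
python3 - <<'E'
from h import *
rk(-.1,0,.049);where()
i=optics.camera_info("side")
for p in [(222,288),(270,320),(205,285),(132,262),(106,305),(272,160)]: print(p,ray(i,p,0)[:2].round(3))
E
```

```text
time: 5.13
ee_pos: [0.4399, -0.129, 0.1582]
tcp_rot: [-179.6, 0.3, -148.7]
wrist_force: [0.5, 0.0, -1.3]
opening: 0.0447
grasp_force: 61.8
time: 5.38
ee_pos: [0.438, -0.1284, 0.1529]
tcp_rot: [-180.0, 0.0, -144.1]
wrist_force: [-0.2, -0.2, -0.2]
opening: 0.0448
grasp_force: 61.8
shift [-0.1387  0.1326  0.1039] turn -0.21 yaw -144.11
rack x,y,z -0.2393 -0.132 0.1529 F rack -0.3 -0.0 -0.2
(222, 288) [0.403 0.201]
(270, 320) [0.266 0.131]
(205, 285) [0.434 0.237]
(132, 262) [0.597 0.387]
(106, 305) [0.519 0.49 ]
(272, 160) [ 0.695 -0.143]
```

```bash
echo '[[[-0.02,0.03,0,0,0.04],[-0.04,0.06,0,0,0.04],[-0.07,0.09,0,0,0.04],[-0.1,0.12,0,0,0.04],[-0.12,0.133,0,0,0.04]]]' > next.json && python3 drive.py next.json
echo '[[[-0.01,0,0.03,0,0.04],[-0.018,0,0.06,0,0.04],[-0.018,0,0.09,0,0.04],[-0.018,0,0.104,0,0.04],[-0.018,0,0.104,0,0.04]]]' > next.json && python3 drive.py next.json
echo '[[[0,0,0,0,0.04],[0,0,0,0,0.04],[0,0,0,0,0.04]]]' > next.json && python3 drive.py next.json
python3 - <<'E'
from h import *
rk(-.1,0,.049);where()
im=optics.camera("side")[150:262,140:290];cv2.imwrite("pics/s1.png",cv2.resize(im,None,fx=5,fy=5,interpolation=2))
E
```

```text
time: 5.8
ee_pos: [0.4562, 0.0529, 0.1526]
tcp_rot: [180.0, 0.0, -144.1]
wrist_force: [1.0, -0.8, -1.8]
opening: 0.0449
grasp_force: 61.9
time: 6.22
ee_pos: [0.4689, 0.0603, 0.0446]
tcp_rot: [179.8, -0.3, -144.1]
wrist_force: [0.3, 0.1, -0.8]
opening: 0.0445
grasp_force: 61.9
time: 6.47
ee_pos: [0.4721, 0.0604, 0.05]
tcp_rot: [-179.9, 0.1, -144.0]
wrist_force: [-0.0, 0.7, -0.5]
opening: 0.0446
grasp_force: 61.9
shift [-0.0005 -0.0005  0.001 ] turn -0.1 yaw -144.0
rack x,y,z -0.1005 0.0005 0.05 F rack 0.4 0.6 -0.5
```

View pics/s1.png

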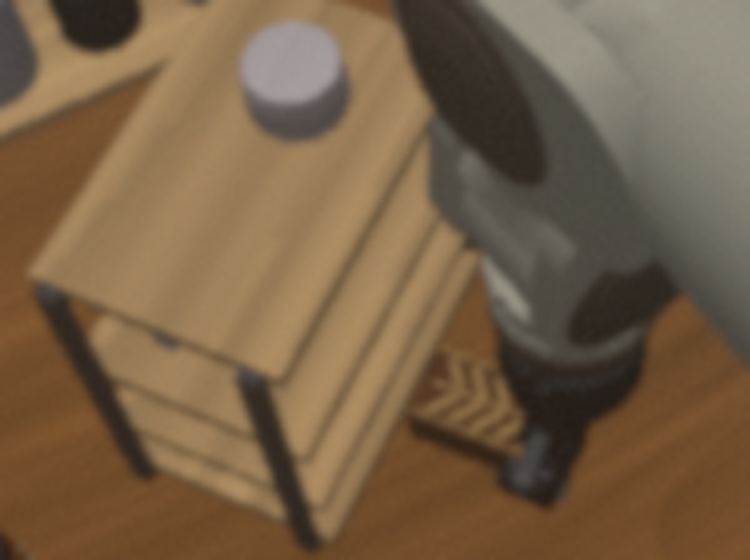

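```bash
echo '[[[-0.01,0,0,0,0.04],[-0.02,0,0,0,0.04],[-0.03,0,0,0,0.04],[-0.04,0,0,0,0.04],[-0.04,0,0,0,0.04]]]' > next.json && python3 drive.py next.json
echo '[[[-0.004,0,0,0,0.04],[-0.008,0,0,0,0.04],[-0.012,0,0,0,0.04],[-0.012,0,0,0,0.04],[-0.012,0,0,0,0.04]]]' > next.json && python3 drive.py next.json
python3 -c "
from h import *
where();print(probe_bus.get_obs()['torque'].round(2))"
```

```text
time: 6.93
ee_pos: [0.5052, 0.0852, 0.0483]
tcp_rot: [-180.0, 0.0, -143.9]
wrist_force: [0.4, 0.1, -1.2]
opening: 0.045
grasp_force: 61.9
time: 7.35
ee_pos: [0.5132, 0.091, 0.0482]
tcp_rot: [180.0, -0.0, -143.9]
wrist_force: [-1.2, -0.2, -1.0]
opening: 0.0447
grasp_force: 61.9
rack x,y,z -0.0492 0.001 0.0482 F rack -1.1 0.6 -1.0
[-0.01  0.04 -0.03]
```

```bash
echo '[[[-0.001,0,0,0,0.04],[-0.002,0,0,0,0.04],[-0.003,0,0,0,0.04],[-0.004,0,0,0,0.04]]]' > next.json && python3 drive.py next.json|grep force
echo '[[[-0.001,0,0,0,0.04],[-0.002,0,0,0,0.04],[-0.002,0,0,0,0.04]]]' > next.json && python3 drive.py next.json|grep wrist
echo '[[[-0.001,0,0,0,0.04],[-0.001,0,0,0,0.04]]]' > next.json && python3 drive.py next.json|grep wrist
python3 -c "
from h import *
where()"
```

```text
wrist_force: [0.6, 0.4, -0.8]
grasp_force: 61.9
wrist_force: [0.5, 1.4, -0.9]
wrist_force: [-0.2, -0.1, -1.8]
rack x,y,z -0.0421 0.001 0.0483 F rack -0.2 0.1 -1.8
```

```bash
echo '[[[-0.001,0,0,0,0.04],[-0.001,0,0,0,0.04],[-0.001,0,0,0,0.04]]]' > next.json && python3 drive.py next.json|grep wrist
echo '[[[-0.001,0,0,0,0.04],[-0.001,0,0,0,0.04],[-0.001,0,0,0,0.04]]]' > next.json && python3 drive.py next.json|grep wrist
echo '[[[-0.001,0,0,0,0.04],[-0.001,0,0,0,0.04],[-0.001,0,0,0,0.04]]]' > next.json && python3 drive.py next.json|grep wrist
python3 -c "
from h import *
where()"
```

```text
wrist_force: [-0.2, -0.1, -1.1]
wrist_force: [-0.3, -0.4, -1.9]
wrist_force: [-0.9, 0.1, -1.0]
rack x,y,z -0.0392 0.0011 0.0483 F rack -0.7 0.6 -1.0
```

```bash
echo '[[[0,0,0.001,0,0.04],[0,0,0.002,0,0.04],[0,0,0.002,0,0.04]]]' > next.json && python3 drive.py next.json|grep wrist
echo '[[[0,0,0,0,0.06],[0,0,0,0,0.06],[0,0,0,0,0.06],[0,0,0,0,0.06]]]' > next.json && python3 drive.py next.json 20
python3 - <<'E'
from h import *
where()
cv2.imwrite("pics/w4.png",cv2.resize(optics.camera("wrist"),(800,600)))
E
```

```text
wrist_force: [0.2, 0.1, 1.1]
time: 9.43
ee_pos: [0.5213, 0.0969, 0.0463]
tcp_rot: [180.0, 0.0, -143.9]
wrist_force: [-0.6, 0.1, -0.2]
opening: 0.0599
grasp_force: 0.0
rack x,y,z -0.0392 0.0011 0.0463 F rack -0.4 0.4 -0.2
```

View pics/w4.png

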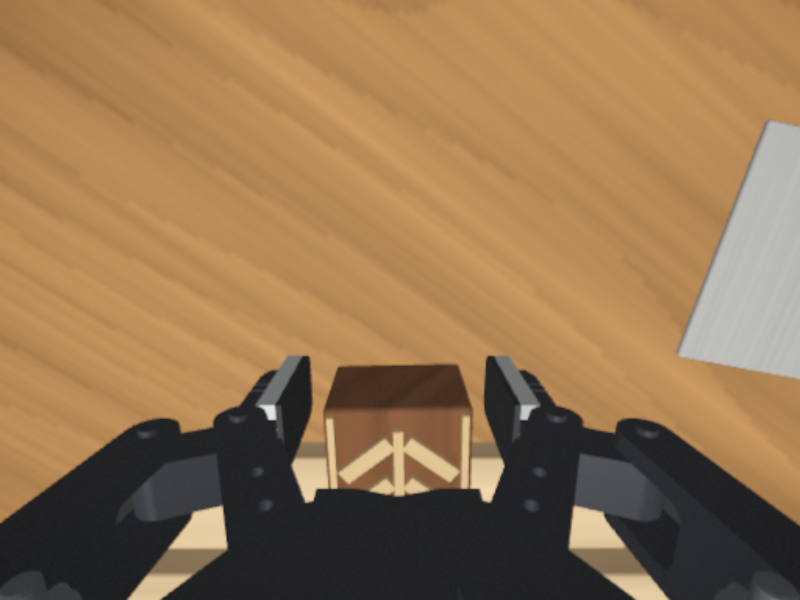

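```bash
echo '[[[0.01,0,0,0,0.085],[0.03,0,0,0,0.085],[0.06,0,0,0,0.085],[0.089,0,0,0,0.085],[0.089,0,0,6,0.085]]]' > next.json && python3 drive.py next.json
echo '[[[0,0,0,7,0.085],[0,0,0,14,0.085],[0,0,0,21,0.085],[0,0,0,28,0.085],[0,0,0,35,0.085]]]' > next.json && python3 drive.py next.json>/dev/null
echo '[[[0,0,0,7,0.085],[0,0,0,14,0.085],[0,0,0,21,0.085],[0,0,0,28,0.085],[0,0,0,35,0.085]]]' > next.json && python3 drive.py next.json>/dev/null
echo '[[[0,0,0,7,0.085],[0,0,0,14,0.085],[0,0,0,14,0.085],[0,0,0,14,0.085],[0,0,0,14,0.085]]]' > next.json && python3 drive.py next.json
python3 - <<'E'
from h import *
where();rk(-.112,0,.046,126.1)
E
```

```text
time: 9.9
ee_pos: [0.4452, 0.0424, 0.0457]
tcp_rot: [180.0, -0.2, -149.9]
wrist_force: [0.0, 0.4, 0.5]
opening: 0.0848
grasp_force: 0.0
time: 11.15
ee_pos: [0.4491, 0.0443, 0.0463]
tcp_rot: [180.0, 0.0, 126.3]
wrist_force: [-0.0, -0.5, 0.4]
opening: 0.0851
grasp_force: 0.0
rack x,y,z -0.1286 0.0011 0.0463 F rack -0.3 -0.4 0.4
shift [-0.0012  0.0166  0.0003] turn 0.19 yaw 126.29
```

```bash
echo '[[[0,0.008,0,0,0.085],[0,0.016,0,0,0.085],[0,0.024,0,0,0.085],[0,0.027,0,0,0.085],[0,0.030,0,0,0.085]]]' > next.json && python3 drive.py next.json|grep wrist
for i in 1; do echo '[[[0,0.002,0,0,0.085],[0,0.004,0,0,0.085],[0,0.006,0,0,0.085],[0,0.008,0,0,0.085],[0,0.010,0,0,0.085]]]' > next.json && python3 drive.py next.json|grep wrist
echo '[[[0,0.002,0,0,0.085],[0,0.004,0,0,0.085],[0,0.006,0,0,0.085],[0,0.008,0,0,0.085],[0,0.010,0,0,0.085]]]' > next.json && python3 drive.py next.json|grep wrist; done
python3 - <<'E'
from h import *
where()
im=optics.camera("side")[150:262,140:290];cv2.imwrite("pics/s2.png",cv2.resize(im,None,fx=5,fy=5,interpolation=2))
E
```

```text
wrist_force: [-0.5, 0.9, 1.1]
wrist_force: [-1.8, -0.2, 0.5]
wrist_force: [-0.4, -0.1, -1.2]
rack x,y,z -0.0781 0.001 0.0463 F rack -0.3 0.1 -1.2
```

View pics/s2.png

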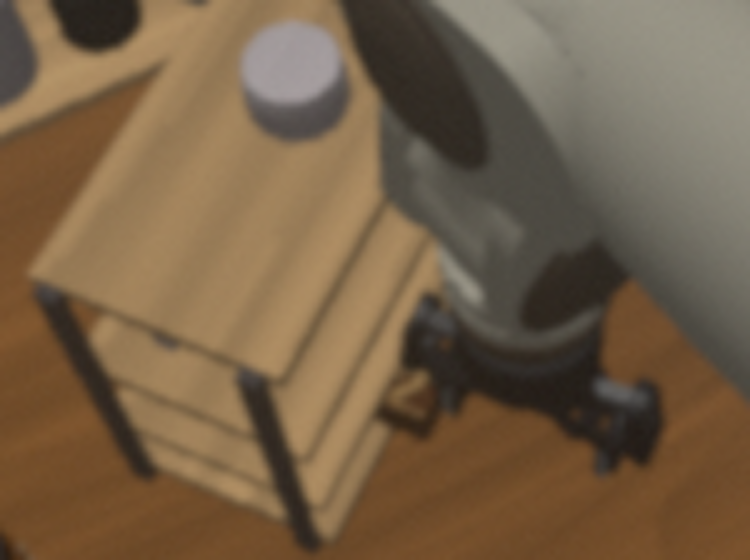

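```bash
for i in 1; do 
echo '[[[0,0.001,0,0,0.085],[0,0.002,0,0,0.085],[0,0.003,0,0,0.085],[0,0.004,0,0,0.085]]]' > next.json && python3 drive.py next.json|grep wrist
python3 -c "
from h import *
where()"
echo '[[[0,0.001,0,0,0.085],[0,0.002,0,0,0.085],[0,0.002,0,0,0.085]]]' > next.json && python3 drive.py next.json|grep wrist
python3 -c "
from h import *
where()"; done
```

```text
wrist_force: [-0.4, -1.2, 0.4]
rack x,y,z -0.0742 0.001 0.0463 F rack -1.0 -0.7 0.4
wrist_force: [0.4, -0.5, -0.8]
rack x,y,z -0.0721 0.0011 0.0463 F rack -0.0 -0.6 -0.8
```

```bash
cat > chk.py <<'E'
from h import *
import sys
o=probe_bus.get_obs();f=o['wrist_force'][:2]@D;print(((o['ee_pos'][:2]-O)@D*1000).round(2),f.round(1),o['wrist_force'][2].round(1));sys.exit(bool(f<-2.8))
E
echo '[[[0,0.0005,0,0,0.085],[0,0.0005,0,0,0.085]]]' > next.json && python3 drive.py next.json>/dev/null; python3 chk.py && echo '[[[0,0.0005,0,0,0.085],[0,0.0005,0,0,0.085]]]' > next.json && python3 drive.py next.json>/dev/null && python3 chk.py && echo '[[[0,0.0005,0,0,0.085],[0,0.0005,0,0,0.085]]]' > next.json && python3 drive.py next.json>/dev/null && python3 chk.py && echo '[[[0,0.0005,0,0,0.085],[0,0.0005,0,0,0.085]]]' > next.json && python3 drive.py next.json>/dev/null && python3 chk.py && echo '[[[0,0.0005,0,0,0.085],[0,0.0005,0,0,0.085]]]' > next.json && python3 drive.py next.json>/dev/null && python3 chk.py && echo '[[[0,0.0005,0,0,0.085],[0,0.0005,0,0,0.085]]]' > next.json && python3 drive.py next.json>/dev/null && python3 chk.py && echo '[[[0,0.0005,0,0,0.085],[0,0.0005,0,0,0.085]]]' > next.json && python3 drive.py next.json>/dev/null && python3 chk.py && echo '[[[0,0.0005,0,0,0.085],[0,0.0005,0,0,0.085]]]' > next.json && python3 drive.py next.json>/dev/null && python3 chk.py
```

```text
-71.73 -0.6 -0.2
-71.22 0.2 -0.7
-70.71 -0.3 0.0
-70.2 0.1 0.4
-69.71 -0.4 1.3
-69.2 -0.4 0.2
-68.69 -0.6 0.8
-68.18 -0.3 -0.0
```

```bash
m(){ python3 chk.py; }
echo '[[[0,0.0005,0,0,0.085],[0,0.0005,0,0,0.085]]]' > next.json && python3 drive.py next.json>/dev/null; m && echo '[[[0,0.0005,0,0,0.085],[0,0.0005,0,0,0.085]]]' > next.json && python3 drive.py next.json>/dev/null && m && echo '[[[0,0.0005,0,0,0.085],[0,0.0005,0,0,0.085]]]' > next.json && python3 drive.py next.json>/dev/null && m && echo '[[[0,0.0005,0,0,0.085],[0,0.0005,0,0,0.085]]]' > next.json && python3 drive.py next.json>/dev/null && m && echo '[[[0,0.0005,0,0,0.085],[0,0.0005,0,0,0.085]]]' > next.json && python3 drive.py next.json>/dev/null && m && echo '[[[0,0.0005,0,0,0.085],[0,0.0005,0,0,0.085]]]' > next.json && python3 drive.py next.json>/dev/null && m && echo '[[[0,0.0005,0,0,0.085],[0,0.0005,0,0,0.085]]]' > next.json && python3 drive.py next.json>/dev/null && m && echo '[[[0,0.0005,0,0,0.085],[0,0.0005,0,0,0.085]]]' > next.json && python3 drive.py next.json>/dev/null && m && echo '[[[0,0.0005,0,0,0.085],[0,0.0005,0,0,0.085]]]' > next.json && python3 drive.py next.json>/dev/null && m && echo '[[[0,0.0005,0,0,0.085],[0,0.0005,0,0,0.085]]]' > next.json && python3 drive.py next.json>/dev/null && m && echo '[[[0,0.0005,0,0,0.085],[0,0.0005,0,0,0.085]]]' > next.json && python3 drive.py next.json>/dev/null && m && echo '[[[0,0.0005,0,0,0.085],[0,0.0005,0,0,0.085]]]' > next.json && python3 drive.py next.json>/dev/null && m
```

```text
-67.68 -0.6 -0.1
-67.33 -1.5 0.5
-67.35 -6.1 2.9
```

```bash
echo '[[[0,-0.005,0,0,0.085],[0,-0.03,0,0,0.085],[0,-0.06,-0.02,0,0.085],[0,-0.07,-0.05,-7,0.085],[0,-0.07,-0.08,-14,0.085]]]' > next.json && python3 drive.py next.json
echo '[[[0,0,0,-7,0.085],[0,0,0,-14,0.085],[0,0,0,-21,0.085],[0,0,0,-28,0.085],[0,0,0,-35,0.085]]]' > next.json && python3 drive.py next.json>/dev/null
echo '[[[0,0,0,-7,0.085],[0,0,0,-14,0.085],[0,0,0,-21,0.085],[0,0,0,-28,0.085],[0,0,0,-35,0.085]]]' > next.json && python3 drive.py next.json>/dev/null
echo '[[[0,0,0,-6,0.085],[0,0,0,-6,0.085],[0,0,0,-6,0.085],[0,0,0,-6,0.085]]]' > next.json && python3 drive.py next.json
python3 - <<'E'
from h import *
where();w=optics.camera_info("wrist");im=optics.camera("wrist");cv2.imwrite("pics/w5.png",im)
import pickle;pickle.dump(w,open("w5.pkl","wb"))
P=lambda x,y,z:np.r_[O+x*D+y*N,z]
for x,y,z in((0,-.023,.048),(0,.023,.048),(-.014,0,.048),(0,0,.048),(.0,.06,.012),(0,0,.234)): print(x,y,z,proj(w,P(x,y,z)).round(1))
g=cv2.cvtColor(im,cv2.COLOR_BGR2GRAY)
# rectified strip: intensity at z=.048 along x for y in +-15mm
for y in(-.015,0,.015,.06):
  xs=np.arange(-.04,.006,.002);print(y,[int(cv2.getRectSubPix(g,(3,3),tuple(proj(w,P(x,y,.048 if abs(y)<.03 else .012))[0])).mean()) for x in xs])
E
```

```text
time: 15.28
ee_pos: [0.44, 0.0384, 0.1266]
tcp_rot: [-179.9, -0.1, 140.3]
wrist_force: [0.6, 0.0, -0.2]
opening: 0.0847
grasp_force: 0.0
time: 16.45
ee_pos: [0.4424, 0.0395, 0.1263]
tcp_rot: [-180.0, 0.0, -144.1]
wrist_force: [-0.2, -0.7, 0.1]
opening: 0.0851
grasp_force: 0.0
rack x,y,z -0.1368 0.0011 0.1263 F rack -0.6 -0.4 0.1
0 -0.023 0.048 [[227. 358.]]
0 0.023 0.048 [[279.5 357.8]]
-0.014 0 0.048 [[253.2 344.8]]
0 0 0.048 [[253.3 357.9]]
0.0 0.06 0.012 [[313.4 327.6]]
0 0 0.234 [[ 249.8 1045.3]]
-0.015 [31, 31, 31, 31, 30, 30, 30, 30, 30, 31, 30, 30, 30, 30, 30, 30, 30, 29, 29, 29, 29, 29, 29]
0 [31, 30, 31, 30, 30, 31, 31, 31, 30, 30, 30, 30, 30, 29, 29, 29, 30, 30, 29, 30, 29, 29, 30]
0.015 [31, 30, 30, 30, 30, 31, 31, 30, 31, 30, 30, 30, 31, 31, 30, 30, 30, 30, 30, 30, 30, 30, 29]
0.06 [130, 129, 128, 131, 134, 136, 138, 139, 139, 136, 134, 135, 136, 134, 129, 124, 89, 43, 30, 30, 31, 30, 30]
```

```bash
echo '[[[-0.03,0,0.01,0,0.085],[-0.06,0,0.026,0,0.085],[-0.077,0,0.026,0,0.085],[-0.077,0,0.026,0,0.085],[-0.077,0,0.026,0,0.085]]]' > next.json && python3 drive.py next.json|grep wrist
python3 - <<'E'
from h import *
where();w=optics.camera_info("wrist");im=optics.camera("wrist");cv2.imwrite("pics/w6.png",im)
P=lambda x,y,z:np.r_[O+x*D+y*N,z]
g=cv2.cvtColor(im,cv2.COLOR_BGR2GRAY)
for y,z in((-.015,.048),(-.01,.048),(0,.048),(.01,.048),(.015,.048),(.05,.012),(-.05,.012),(.06,.066),(-.06,.066),(.09,.138)):
  xs=np.arange(-.04,.006,.002);print(y,z,[int(cv2.getRectSubPix(g,(3,3),tuple(proj(w,P(x,y,z))[0])).mean()) for x in xs],proj(w,P(0,y,z)).round(0))
E
```

```text
wrist_force: [-0.1, 0.0, -0.5]
rack x,y,z -0.0596 0.0013 0.0998 F rack -0.0 0.1 -0.5
-0.015 0.048 [139, 141, 142, 141, 124, 55, 49, 47, 46, 45, 46, 47, 48, 58, 87, 95, 95, 95, 95, 96, 96, 96, 97] [[231. 302.]]
-0.01 0.048 [144, 142, 140, 141, 124, 54, 46, 45, 46, 47, 48, 48, 48, 58, 86, 95, 95, 95, 95, 95, 96, 124, 180] [[238. 302.]]
0 0.048 [141, 137, 136, 139, 124, 53, 48, 49, 49, 49, 47, 45, 45, 58, 89, 97, 97, 110, 157, 167, 178, 178, 166] [[252. 302.]]
0.01 0.048 [140, 147, 148, 143, 121, 54, 46, 45, 48, 51, 51, 50, 48, 56, 82, 91, 90, 90, 91, 91, 113, 173, 189] [[266. 302.]]
0.015 0.048 [134, 134, 142, 148, 129, 53, 49, 51, 51, 50, 48, 47, 47, 56, 81, 89, 90, 89, 89, 90, 90, 90, 114] [[273. 302.]]
0.05 0.012 [130, 133, 135, 138, 140, 141, 141, 138, 136, 138, 139, 136, 132, 132, 139, 142, 142, 132, 110, 105, 116, 169, 188] [[312. 274.]]
-0.05 0.012 [136, 135, 140, 145, 148, 149, 146, 140, 137, 138, 143, 144, 143, 141, 141, 139, 137, 129, 112, 107, 115, 168, 187] [[193. 274.]]
0.06 0.066 [32, 33, 33, 33, 33, 33, 32, 32, 35, 77, 166, 201, 200, 200, 194, 146, 60, 31, 31, 31, 31, 30, 30] [[344. 319.]]
-0.06 0.066 [27, 26, 27, 27, 27, 27, 26, 27, 26, 26, 27, 32, 79, 79, 36, 31, 31, 31, 30, 30, 31, 31, 31] [[159. 319.]]
0.09 0.138 [30, 29, 29, 28, 27, 27, 28, 30, 28, 28, 28, 28, 27, 28, 28, 28, 29, 29, 29, 28, 29, 29, 30] [[477. 447.]]
```

```bash
python3 - <<'E'
from h import *
i=optics.camera_info("side");T=i["extrinsics"]
for n,c in dict(knuckL=(405,345),knuckTop=(430,295),knuckBot=(425,370),fingerL=(440,395),fingertip=(450,412),R_tip=(605,475),R_knuckR=(660,425),R_top=(650,380)).items():
    d=T[:3,:3]@np.linalg.inv(i["mtx"])@np.r_[140+c[0]/5,150+c[1]/5,1]
    for y in(-.011,.011):
        s=(y-(T[:2,3]-O)@N)/(d[:2]@N);p=T[:3,3]+s*d;print(n,y,'x from axis',((p[:2]-O)@D+.0781).round(4),'z-tcp',(p[2]-.0463).round(4),end=' | ')
    print()
E
```

```text
knuckL -0.011 x from axis 0.0841 z-tcp 0.0064 | knuckL 0.011 x from axis 0.0691 z-tcp 0.0622 | 
knuckTop -0.011 x from axis 0.0632 z-tcp 0.0867 | knuckTop 0.011 x from axis 0.0495 z-tcp 0.1376 | 
knuckBot -0.011 x from axis 0.073 z-tcp -0.0183 | knuckBot 0.011 x from axis 0.0587 z-tcp 0.039 | 
fingerL -0.011 x from axis 0.065 z-tcp -0.0473 | fingerL 0.011 x from axis 0.0512 z-tcp 0.0118 | 
fingertip -0.011 x from axis 0.0594 z-tcp -0.0679 | fingertip 0.011 x from axis 0.046 z-tcp -0.0076 | 
R_tip -0.011 x from axis -0.0425 z-tcp -0.0666 | R_tip 0.011 x from axis -0.0498 z-tcp -0.0063 | 
R_knuckR -0.011 x from axis -0.0713 z-tcp 0.0384 | R_knuckR 0.011 x from axis -0.0768 z-tcp 0.0923 | 
R_top -0.011 x from axis -0.0626 z-tcp 0.09 | R_top 0.011 x from axis -0.0686 z-tcp 0.1407 |
```

```bash
echo '[[[0.03,0,0,0,0.085],[0.06,0,0,7,0.085],[0.069,0,0,14,0.085],[0.069,0,0,21,0.085],[0.069,0,0,28,0.085]]]' > next.json && python3 drive.py next.json>/dev/null
echo '[[[0,0,0,7,0.085],[0,0,0,14,0.085],[0,0,0,21,0.085],[0,0,0,28,0.085],[0,0,0,35,0.085]]]' > next.json && python3 drive.py next.json>/dev/null
echo '[[[0,0,0.02,7,0.085],[0,0,0.04,14,0.085],[0,0,0.063,21,0.085],[0,0,0.063,27,0.085],[0,0,0.063,27,0.085]]]' > next.json && python3 drive.py next.json
python3 -c "
from h import *
where();rk(-.072,0,.036,126.1)"
```

```text
time: 18.22
ee_pos: [0.4476, 0.0436, 0.0366]
tcp_rot: [-179.9, -0.0, 125.7]
wrist_force: [-0.0, -0.3, 0.2]
opening: 0.085
grasp_force: 0.0
rack x,y,z -0.1302 0.0014 0.0366 F rack -0.2 -0.2 0.2
shift [-0.001   0.0582  0.0005] turn -0.39 yaw 125.71
```

```bash
m(){ python3 chk.py; }
echo '[[[0,0.02,0,0,0.085],[0,0.04,0,0,0.085],[0,0.056,0,0,0.085],[0,0.058,0,0,0.085],[0,0.060,0,0,0.085]]]' > next.json && python3 drive.py next.json>/dev/null; m; echo '[[[0,0.001,0,0,0.085],[0,0.001,0,0,0.085]]]' > next.json && python3 drive.py next.json>/dev/null; m && echo '[[[0,0.001,0,0,0.085],[0,0.001,0,0,0.085]]]' > next.json && python3 drive.py next.json>/dev/null && m && echo '[[[0,0.0005,0,0,0.085],[0,0.0005,0,0,0.085]]]' > next.json && python3 drive.py next.json>/dev/null && m && echo '[[[0,0.0005,0,0,0.085],[0,0.0005,0,0,0.085]]]' > next.json && python3 drive.py next.json>/dev/null && m && echo '[[[0,0.0005,0,0,0.085],[0,0.0005,0,0,0.085]]]' > next.json && python3 drive.py next.json>/dev/null && m && echo '[[[0,0.0005,0,0,0.085],[0,0.0005,0,0,0.085]]]' > next.json && python3 drive.py next.json>/dev/null && m && echo '[[[0,0.0005,0,0,0.085],[0,0.0005,0,0,0.085]]]' > next.json && python3 drive.py next.json>/dev/null && m && echo '[[[0,0.0005,0,0,0.085],[0,0.0005,0,0,0.085]]]' > next.json && python3 drive.py next.json>/dev/null && m && echo '[[[0,0.0005,0,0,0.085],[0,0.0005,0,0,0.085]]]' > next.json && python3 drive.py next.json>/dev/null && m
```

```text
-68.65 0.0 0.8
-68.35 0.4 -0.0
-67.36 -0.9 1.9
-67.23 -6.6 5.7
```

```bash
m(){ python3 chk.py; }
echo '[[[0,-0.01,0,0,0.085],[0.02,-0.01,0,0,0.085],[0.042,-0.01,0,0,0.085],[0.042,-0.005,0,0,0.085],[0.042,-0.003,0,0,0.085]]]' > next.json && python3 drive.py next.json>/dev/null; m; echo '[[[0,0.001,0,0,0.085],[0,0.001,0,0,0.085]]]' > next.json && python3 drive.py next.json>/dev/null; m;  echo '[[[0,0.001,0,0,0.085],[0,0.001,0,0,0.085]]]' > next.json && python3 drive.py next.json>/dev/null && m && echo '[[[0,0.001,0,0,0.085],[0,0.001,0,0,0.085]]]' > next.json && python3 drive.py next.json>/dev/null && m && echo '[[[0,0.001,0,0,0.085],[0,0.001,0,0,0.085]]]' > next.json && python3 drive.py next.json>/dev/null && m && echo '[[[0,0.001,0,0,0.085],[0,0.001,0,0,0.085]]]' > next.json && python3 drive.py next.json>/dev/null && m && echo '[[[0,0.001,0,0,0.085],[0,0.001,0,0,0.085]]]' > next.json && python3 drive.py next.json>/dev/null && m
```

```text
-69.19 -0.3 -0.1
-68.12 0.1 -0.7
-67.23 -0.0 0.0
-66.21 -0.8 0.4
-65.13 -0.6 0.3
-64.39 -0.7 -0.7
-63.83 -3.8 -3.0
```

```bash
echo '[[[0,-0.02,0,0,0.085],[0,-0.05,-0.01,0,0.085],[0,-0.07,-0.04,-7,0.085],[0,-0.07,-0.08,-14,0.085],[0,-0.07,-0.11,-21,0.085]]]' > next.json && python3 drive.py next.json
echo '[[[0,0,0,-7,0.085],[0,0,0,-14,0.085],[0,0,0,-21,0.085],[0,0,0,-28,0.085],[0,0,0,-35,0.085]]]' > next.json && python3 drive.py next.json>/dev/null
echo '[[[0,0,0,-7,0.085],[0,0,0,-8.6,0.085],[0,0,0,-8.6,0.085]]]' > next.json && python3 drive.py next.json>/dev/null
python3 -c "
from h import *
go((.4885,-.262,.14),190.5)"
```

```text
time: 20.97
ee_pos: [0.42, 0.0751, 0.1499]
tcp_rot: [179.9, 0.1, 147.4]
wrist_force: [2.0, 0.5, -0.0]
opening: 0.0847
grasp_force: 0.0
shift [-0.0035 -0.3444  0.0075] turn 0.25 yaw -169.25
```

```bash
echo '[[[0,-0.035,0,0,0.085],[0,-0.07,0,0,0.085],[0,-0.105,0,0,0.085],[0,-0.14,0,0,0.085],[-0.002,-0.175,0,0,0.085]]]' > next.json && python3 drive.py next.json>/dev/null
echo '[[[0,-0.035,0,0,0.085],[0,-0.07,0,0,0.085],[0,-0.105,0,0,0.085],[0,-0.14,0,0,0.085],[-0.002,-0.169,0,0,0.085]]]' > next.json && python3 drive.py next.json>/dev/null
echo '[[[0,0,0,0,0.085],[0,0,0,0,0.085],[0,0,0,0,0.085],[0,0,0,0,0.085]]]' > next.json && python3 drive.py next.json>/dev/null
python3 - <<'E'
from h import *
im=optics.camera("wrist");w=optics.camera_info("wrist");go((.4885,-.262,.04),190.5)
g=cv2.cvtColor(im,cv2.COLOR_BGR2GRAY);c=np.array([.5308,-.2542]);a=np.radians(10.5);d=np.array([np.cos(a),np.sin(a)]);n=np.array([-d[1],d[0]])
f=lambda x,y:int(cv2.getRectSubPix(g,(3,3),tuple(proj(w,np.r_[c+x*d+y*n,.054])[0])).mean())
for y in(-.015,.015):print('long',y,[f(x,y) for x in np.arange(-.055,-.035,.001)],[f(x,y) for x in np.arange(.035,.055,.001)])
for x in(-.04,.04):print('wide',x,[f(x,y) for y in np.arange(-.031,-.015,.001)],[f(x,y) for y in np.arange(.015,.031,.001)])
E
```

```text
shift [-1.000e-04 -1.200e-03  1.075e-01] turn 0.2 yaw -169.3
long -0.015 [52, 52, 52, 52, 53, 53, 53, 54, 62, 78, 96, 104, 106, 105, 105, 105, 105, 105, 105, 105] [136, 113, 103, 102, 101, 101, 106, 117, 130, 140, 143, 143, 144, 146, 148, 152, 156, 159, 161, 161]
long 0.015 [53, 54, 54, 53, 53, 54, 55, 55, 59, 74, 92, 102, 104, 104, 104, 104, 104, 104, 104, 104] [149, 122, 107, 105, 105, 105, 110, 123, 137, 145, 146, 146, 147, 147, 146, 145, 146, 145, 144, 143]
wide -0.04 [141, 141, 141, 142, 143, 143, 143, 130, 132, 164, 185, 156, 121, 107, 106, 105] [104, 103, 102, 123, 164, 183, 151, 133, 138, 145, 143, 143, 142, 142, 141, 141]
wide 0.04 [145, 145, 145, 145, 145, 145, 145, 142, 143, 162, 177, 155, 119, 101, 101, 101] [105, 104, 104, 119, 156, 177, 161, 139, 140, 150, 151, 151, 150, 150, 148, 147]
```

```bash
echo '[[[0.001,-0.001,0.03,0,0.085],[0.0016,-0.001,0.06,0,0.085],[0.0016,-0.001,0.09,0,0.085],[0.0016,-0.001,0.1075,0,0.085],[0.0016,-0.001,0.1075,0,0.085]]]' > next.json && python3 drive.py next.json 60
echo '[[[0,0,0,0,0.04],[0,0,0,0,0.04],[0,0,0,0,0.04],[0,0,0,0,0.04],[0,0,0,0,0.04]]]' > next.json && python3 drive.py next.json
echo '[[[0,0,-0.03,0,0.04],[0,0,-0.07,-4,0.04],[0,0,-0.1,-11,0.04],[0,0,-0.13,-18,0.04],[0,0,-0.14,-25,0.04]]]' > next.json && python3 drive.py next.json
echo '[[[0,0,0,-0.6,0.04],[0,0,0,-0.6,0.04]]]' > next.json && python3 drive.py next.json
python3 -c "
from h import *
where();rk(-.1,0,.115)"
```

```text
time: 23.27
ee_pos: [0.4847, -0.261, 0.0359]
tcp_rot: [179.8, -0.3, -169.3]
wrist_force: [0.2, -0.5, -0.3]
opening: 0.0848
grasp_force: 0.0
time: 23.68
ee_pos: [0.4878, -0.2635, 0.042]
tcp_rot: [-179.9, 0.2, -169.3]
wrist_force: [-1.8, 0.6, 7.4]
opening: 0.0452
grasp_force: 62.2
time: 24.1
ee_pos: [0.4879, -0.2637, 0.1856]
tcp_rot: [-179.6, 0.2, -144.0]
wrist_force: [0.7, -0.1, -1.7]
opening: 0.0449
grasp_force: 62.4
time: 24.27
ee_pos: [0.487, -0.2633, 0.1803]
tcp_rot: [-179.9, 0.0, -143.9]
wrist_force: [0.2, 0.6, -1.9]
opening: 0.045
grasp_force: 62.3
rack x,y,z -0.2792 -0.2698 0.1803 F rack 0.5 0.3 -1.9
shift [-0.1791  0.2699  0.065 ] turn -0.01 yaw -143.91
```

```bash
echo '[[[-0.015,0.035,0,0,0.04],[-0.03,0.07,0,0,0.04],[-0.045,0.105,0,0,0.04],[-0.06,0.14,0,0,0.04],[-0.08,0.17,0,0,0.04]]]' > next.json && python3 drive.py next.json>/dev/null
echo '[[[-0.03,0.03,0,0,0.04],[-0.06,0.06,0.02,0,0.04],[-0.08,0.09,0.04,0,0.04],[-0.099,0.1,0.065,0,0.04],[-0.099,0.1,0.071,0,0.04]]]' > next.json && python3 drive.py next.json>/dev/null
echo '[[[0,0,0,0,0.04],[0,0,0,0,0.04],[0,0,0,0,0.04]]]' > next.json && python3 drive.py next.json
python3 -c "
from h import *
where();rk(-.05,0,.109)"
```

```text
time: 25.35
ee_pos: [0.4714, 0.0597, 0.1092]
tcp_rot: [-180.0, 0.0, -143.9]
wrist_force: [0.8, -0.7, -0.7]
opening: 0.0448
grasp_force: 62.6
rack x,y,z -0.1015 0.0004 0.1092 F rack 0.2 -1.0 -0.7
shift [-0.0515 -0.0004  0.0002] turn 0.02 yaw -143.88
```

```bash
echo '[[[-0.012,0,0,0,0.04],[-0.024,0,0,0,0.04],[-0.036,0,0,0,0.04],[-0.046,0,0,0,0.04],[-0.05,0,0,0,0.04]]]' > next.json && python3 drive.py next.json>/dev/null;python3 chk.py && echo '[[[-0.002,0,0,0,0.04],[-0.004,0,0,0,0.04],[-0.006,0,0,0,0.04],[-0.008,0,0,0,0.04]]]' > next.json && python3 drive.py next.json>/dev/null && python3 chk.py && echo '[[[-0.001,0,0,0,0.04],[-0.002,0,0,0,0.04],[-0.003,0,0,0,0.04],[-0.004,0,0,0,0.04],[-0.0045,0,0,0,0.04]]]' > next.json && python3 drive.py next.json>/dev/null && python3 chk.py && echo '[[[0,0,0.001,0,0.04],[0,0,0.002,0,0.04],[0,0,0.0025,0,0.04],[0,0,0.0025,0,0.04]]]' > next.json && python3 drive.py next.json|grep wrist
python3 -c "
from h import *
where()"
```

```text
-50.12 -0.3 -2.2
-43.22 -0.5 -2.3
-38.44 -0.8 -2.0
wrist_force: [-5.9, -1.2, 10.4]
rack x,y,z -0.0385 0.0012 0.1079 F rack -5.5 2.6 10.4
```

```bash
echo '[[[0,0,-0.001,0,0.04],[0,0,-0.001,0,0.04]]]' > next.json && python3 drive.py next.json|grep wrist
echo '[[[0,0,0,0,0.05],[0,0,0,0,0.05],[0,0,0,0,0.06],[0,0,0,0,0.06],[0,0,0,0,0.06]]]' > next.json && python3 drive.py next.json 20
python3 - <<'E'
from h import *
where();w=optics.camera_info("wrist");im=optics.camera("wrist");cv2.imwrite("pics/w7.png",im)
P=lambda x,y,z:np.r_[O+x*D+y*N,z]
g=cv2.cvtColor(im,cv2.COLOR_BGR2GRAY)
for y,z in((-.015,.12),(0,.12),(.015,.12)):
  xs=np.arange(-.056,-.026,.002);print(y,z,[int(cv2.getRectSubPix(g,(3,3),tuple(proj(w,P(x,y,z))[0])).mean()) for x in xs],proj(w,P(-.04,y,z)).round(0))
E
```

```text
wrist_force: [-2.9, -0.4, 6.9]
time: 27.43
ee_pos: [0.5217, 0.0975, 0.1071]
tcp_rot: [180.0, -0.0, -143.7]
wrist_force: [0.1, 0.5, 0.2]
opening: 0.0596
grasp_force: 0.0
rack x,y,z -0.0386 0.0012 0.1071 F rack 0.4 0.4 0.2
-0.015 0.12 [68, 53, 51, 54, 54, 53, 55, 61, 101, 107, 106, 106, 105, 105, 105] [[215. 275.]]
0 0.12 [52, 54, 55, 54, 55, 55, 53, 60, 103, 107, 107, 113, 157, 154, 181] [[251. 275.]]
0.015 0.12 [54, 55, 55, 53, 56, 54, 55, 62, 100, 104, 104, 104, 104, 104, 103] [[286. 275.]]
```

```bash
echo '[[[0.01,0,0,0,0.085],[0.03,0,0,0,0.085],[0.06,0,0,0,0.085],[0.091,0,0,0,0.085],[0.091,0,0,6,0.085]]]' > next.json && python3 drive.py next.json>/dev/null
echo '[[[0,0,0,7,0.085],[0,0,0,14,0.085],[0,0,0,21,0.085],[0,0,0,28,0.085],[0,0,0,35,0.085]]]' > next.json && python3 drive.py next.json>/dev/null
echo '[[[0,0,0,7,0.085],[0,0,0,14,0.085],[0,0,0,21,0.085],[0,0,0,28,0.085],[0,0,0,35,0.085]]]' > next.json && python3 drive.py next.json>/dev/null
echo '[[[0,0,0,7,0.085],[0,0,0,14,0.085],[0,0,0,14.1,0.085],[0,0,0,14.1,0.085]]]' > next.json && python3 drive.py next.json
python3 -c "
from h import *
where();rk(-.1,0,.108,126.1)"
```

```text
time: 29.07
ee_pos: [0.448, 0.0434, 0.1073]
tcp_rot: [180.0, 0.0, 126.4]
wrist_force: [-0.4, -0.6, -0.6]
opening: 0.0851
grasp_force: 0.0
rack x,y,z -0.13 0.001 0.1073 F rack -0.6 -0.2 -0.6
shift [-0.0011  0.03   -0.0007] turn 0.26 yaw 126.36
```

```bash
m(){ python3 chk.py; }
echo '[[[0,0.01,0,0.2,0.085],[0,0.02,0,0.2,0.085],[0,0.03,0,0.2,0.085],[0,0.033,0,0.2,0.085],[0,0.036,0,0.2,0.085]]]' > next.json && python3 drive.py next.json>/dev/null; m && echo '[[[0,0.003,0,0,0.085],[0,0.006,0,0,0.085],[0,0.009,0,0,0.085],[0,0.012,0,0,0.085],[0,0.015,0,0,0.085]]]' > next.json && python3 drive.py next.json>/dev/null && m && echo '[[[0,0.002,0,0,0.085],[0,0.004,0,0,0.085],[0,0.006,0,0,0.085],[0,0.0085,0,0,0.085]]]' > next.json && python3 drive.py next.json>/dev/null && m && echo '[[[0,0.0005,0,0,0.085],[0,0.0005,0,0,0.085]]]' > next.json && python3 drive.py next.json>/dev/null && m && echo '[[[0,0.0005,0,0,0.085],[0,0.0005,0,0,0.085]]]' > next.json && python3 drive.py next.json>/dev/null && m && echo '[[[0,0.0005,0,0,0.085],[0,0.0005,0,0,0.085]]]' > next.json && python3 drive.py next.json>/dev/null && m && echo '[[[0,0.0005,0,0,0.085],[0,0.0005,0,0,0.085]]]' > next.json && python3 drive.py next.json>/dev/null && m && echo '[[[0,0.0005,0,0,0.085],[0,0.0005,0,0,0.085]]]' > next.json && python3 drive.py next.json>/dev/null && m && echo '[[[0,0.0005,0,0,0.085],[0,0.0005,0,0,0.085]]]' > next.json && python3 drive.py next.json>/dev/null && m && echo '[[[0,0.0005,0,0,0.085],[0,0.0005,0,0,0.085]]]' > next.json && python3 drive.py next.json>/dev/null && m && echo '[[[0,0.0005,0,0,0.085],[0,0.0005,0,0,0.085]]]' > next.json && python3 drive.py next.json>/dev/null && m && echo '[[[0,0.0005,0,0,0.085],[0,0.0005,0,0,0.085]]]' > next.json && python3 drive.py next.json>/dev/null && m && echo '[[[0,0.0005,0,0,0.085],[0,0.0005,0,0,0.085]]]' > next.json && python3 drive.py next.json>/dev/null && m && echo '[[[0,0.0005,0,0,0.085],[0,0.0005,0,0,0.085]]]' > next.json && python3 drive.py next.json>/dev/null && m
```

```text
-92.91 -1.8 1.2
-78.35 -1.3 -0.3
-69.92 -0.9 -0.4
-69.31 -0.6 -1.7
-69.0 0.0 -0.1
-68.56 -1.2 -0.7
-68.04 -0.9 0.0
-67.49 -1.0 0.4
-66.95 -1.3 0.7
-66.45 -0.7 1.3
-65.96 -2.4 1.7
-65.45 -1.8 1.0
-64.95 -1.2 1.1
-64.46 -2.1 1.7
```

```bash
sed -i 's/-2.8/-4/' chk.py; m(){ python3 chk.py; }
echo '[[[0,0.0005,0,0,0.085],[0,0.0005,0,0,0.085]]]' > next.json && python3 drive.py next.json>/dev/null && m && echo '[[[0,0.0005,0,0,0.085],[0,0.0005,0,0,0.085]]]' > next.json && python3 drive.py next.json>/dev/null && m && echo '[[[0,0.0005,0,0,0.085],[0,0.0005,0,0,0.085]]]' > next.json && python3 drive.py next.json>/dev/null && m && echo '[[[0,0.0005,0,0,0.085],[0,0.0005,0,0,0.085]]]' > next.json && python3 drive.py next.json>/dev/null && m && echo '[[[0,0.0005,0,0,0.085],[0,0.0005,0,0,0.085]]]' > next.json && python3 drive.py next.json>/dev/null && m && echo '[[[0,0.0005,0,0,0.085],[0,0.0005,0,0,0.085]]]' > next.json && python3 drive.py next.json>/dev/null && m && echo '[[[0,0.0005,0,0,0.085],[0,0.0005,0,0,0.085]]]' > next.json && python3 drive.py next.json>/dev/null && m && echo '[[[0,0.0005,0,0,0.085],[0,0.0005,0,0,0.085]]]' > next.json && python3 drive.py next.json>/dev/null && m && echo '[[[0,0.0005,0,0,0.085],[0,0.0005,0,0,0.085]]]' > next.json && python3 drive.py next.json>/dev/null && m && echo '[[[0,0.0005,0,0,0.085],[0,0.0005,0,0,0.085]]]' > next.json && python3 drive.py next.json>/dev/null && m && echo '[[[0,0.0005,0,0,0.085],[0,0.0005,0,0,0.085]]]' > next.json && python3 drive.py next.json>/dev/null && m && echo '[[[0,0.0005,0,0,0.085],[0,0.0005,0,0,0.085]]]' > next.json && python3 drive.py next.json>/dev/null && m
```

```text
-63.97 -1.6 1.5
-63.66 -3.1 2.1
-63.59 -7.8 3.7
```

```bash
m(){ python3 chk.py; }
echo '[[[0,-0.01,0,0,0.085],[0.02,-0.01,0,0,0.085],[0.042,-0.01,0,0,0.085],[0.042,-0.005,0,0,0.085],[0.042,-0.003,0,0,0.085]]]' > next.json && python3 drive.py next.json>/dev/null; m; echo '[[[0,0.001,0,0,0.085],[0,0.001,0,0,0.085]]]' > next.json && python3 drive.py next.json>/dev/null; m;  echo '[[[0,0.001,0,0,0.085],[0,0.001,0,0,0.085]]]' > next.json && python3 drive.py next.json>/dev/null && m && echo '[[[0,0.001,0,0,0.085],[0,0.001,0,0,0.085]]]' > next.json && python3 drive.py next.json>/dev/null && m && echo '[[[0,0.001,0,0,0.085],[0,0.001,0,0,0.085]]]' > next.json && python3 drive.py next.json>/dev/null && m && echo '[[[0,0.001,0,0,0.085],[0,0.001,0,0,0.085]]]' > next.json && python3 drive.py next.json>/dev/null && m
```

```text
-65.62 0.9 0.3
-64.77 -0.1 0.4
-64.01 0.3 0.6
-63.55 -5.6 2.3
```

```bash
m(){ python3 chk.py; }
echo '[[[0,-0.004,-0.005,0,0.085],[0,-0.004,-0.0127,0,0.085],[0,-0.002,-0.0127,0,0.085],[0,0,-0.0127,0,0.085]]]' > next.json && python3 drive.py next.json>/dev/null; m && echo '[[[0,0.001,0,0,0.085],[0,0.001,0,0,0.085]]]' > next.json && python3 drive.py next.json>/dev/null; m &&  echo '[[[0,0.001,0,0,0.085],[0,0.001,0,0,0.085]]]' > next.json && python3 drive.py next.json>/dev/null && m && echo '[[[0,0.001,0,0,0.085],[0,0.001,0,0,0.085]]]' > next.json && python3 drive.py next.json>/dev/null && m && echo '[[[0,0.001,0,0,0.085],[0,0.001,0,0,0.085]]]' > next.json && python3 drive.py next.json>/dev/null && m && echo '[[[0,0.001,0,0,0.085],[0,0.001,0,0,0.085]]]' > next.json && python3 drive.py next.json>/dev/null && m && echo '[[[0,0.001,0,0,0.085],[0,0.001,0,0,0.085]]]' > next.json && python3 drive.py next.json>/dev/null && m && echo '[[[0,0.001,0,0,0.085],[0,0.001,0,0,0.085]]]' > next.json && python3 drive.py next.json>/dev/null && m && echo '[[[0,0.001,0,0,0.085],[0,0.001,0,0,0.085]]]' > next.json && python3 drive.py next.json>/dev/null && m && echo '[[[0,0.001,0,0,0.085],[0,0.001,0,0,0.085]]]' > next.json && python3 drive.py next.json>/dev/null && m
```

```text
-62.29 1.1 0.3
-61.64 -0.7 -0.2
-60.87 0.1 -0.3
-59.84 0.4 -0.3
-58.82 0.2 -0.3
-57.78 0.6 -0.9
-56.79 -1.0 0.4
-55.78 -0.1 0.7
-54.8 -1.5 -0.4
-54.6 -5.1 2.3
```

```bash
m(){ python3 chk.py; }
echo '[[[0,-0.013,0,0,0.085],[-0.02,-0.013,0,0,0.085],[-0.042,-0.013,0,0,0.085],[-0.042,-0.013,0,0,0.085],[-0.042,-0.010,0,0,0.085]]]' > next.json && python3 drive.py next.json>/dev/null; m; echo '[[[0,0.0005,0,0,0.085],[0,0.001,0,0,0.085]]]' > next.json && python3 drive.py next.json>/dev/null && m && echo '[[[0,0.0005,0,0,0.085],[0,0.001,0,0,0.085]]]' > next.json && python3 drive.py next.json>/dev/null && m && echo '[[[0,0.0005,0,0,0.085],[0,0.0005,0,0,0.085]]]' > next.json && python3 drive.py next.json>/dev/null && m && echo '[[[0,0.0005,0,0,0.085],[0,0.0005,0,0,0.085]]]' > next.json && python3 drive.py next.json>/dev/null && m && echo '[[[0,0.0005,0,0,0.085],[0,0.0005,0,0,0.085]]]' > next.json && python3 drive.py next.json>/dev/null && m && echo '[[[0,0.0005,0,0,0.085],[0,0.0005,0,0,0.085]]]' > next.json && python3 drive.py next.json>/dev/null && m && echo '[[[0,0.0005,0,0,0.085],[0,0.0005,0,0,0.085]]]' > next.json && python3 drive.py next.json>/dev/null && m && echo '[[[0,0.0005,0,0,0.085],[0,0.0005,0,0,0.085]]]' > next.json && python3 drive.py next.json>/dev/null && m && echo '[[[0,0.0005,0,0,0.085],[0,0.0005,0,0,0.085]]]' > next.json && python3 drive.py next.json>/dev/null && m && echo '[[[0,0.0005,0,0,0.085],[0,0.0005,0,0,0.085]]]' > next.json && python3 drive.py next.json>/dev/null && m && echo '[[[0,0.0005,0,0,0.085],[0,0.0005,0,0,0.085]]]' > next.json && python3 drive.py next.json>/dev/null && m
```

```text
-64.36 -0.8 -0.3
-63.23 -4.3 1.6
```

```bash
m(){ python3 chk.py; }
echo '[[[0,0,0,0,0.085]]]' > next.json && python3 drive.py next.json>/dev/null; m; echo '[[[0,0.0003,0,0,0.085],[0,0.0003,0,0,0.085]]]' > next.json && python3 drive.py next.json>/dev/null; m;
```

```text
-63.3 -4.3 1.0
-63.17 -5.6 1.4
```

```bash
m(){ python3 chk.py; }
echo '[[[0,0.0004,0,0,0.085],[0,0.0006,0,0,0.085],[0,0.0006,0,0,0.085]]]' > next.json && python3 drive.py next.json>/dev/null; m
echo '[[[0,-0.004,0,0,0.085],[0,-0.03,0,0,0.085],[0,-0.07,-0.02,0,0.085],[0,-0.09,-0.05,-7,0.085],[0,-0.09,-0.06,-14,0.085]]]' > next.json && python3 drive.py next.json
echo '[[[0,0,0,-7,0.085],[0,0,0,-14,0.085],[0,0,0,-21,0.085],[0,0,0,-28,0.085],[0,0,0,-35,0.085]]]' > next.json && python3 drive.py next.json>/dev/null
echo '[[[0,0,0,-7,0.085],[0,0,0,-14,0.085],[0,0,0,-21,0.085],[0,0,0,-21,0.085]]]' > next.json && python3 drive.py next.json>/dev/null
python3 -c "
from h import *
where();go((.491,-.4063,.18),196.1)"
```

```text
-63.03 -8.0 3.2
time: 36.82
ee_pos: [0.4281, 0.0294, 0.1837]
tcp_rot: [179.9, 0.1, 140.2]
wrist_force: [1.4, 0.7, 1.2]
opening: 0.0853
grasp_force: 0.0
rack x,y,z -0.1519 0.0014 0.1801 F rack -0.3 -1.1 -0.7
shift [ 6.440e-02 -4.367e-01 -1.000e-04] turn 0.22 yaw -163.68
```

```bash
echo '[[[0.005,-0.035,0,0,0.085],[0.01,-0.07,0,0,0.085],[0.015,-0.105,0,0,0.085],[0.02,-0.14,0,0,0.085],[0.025,-0.175,0,0,0.085]]]' > next.json && python3 drive.py next.json>/dev/null
echo '[[[0.005,-0.035,0,0,0.085],[0.01,-0.07,0,0,0.085],[0.015,-0.105,0,0,0.085],[0.02,-0.14,0,0,0.085],[0.025,-0.175,0,0,0.085]]]' > next.json && python3 drive.py next.json>/dev/null
echo '[[[0.007,-0.035,0,0,0.085],[0.014,-0.07,0,0,0.085],[0.0144,-0.0867,0,0,0.085],[0.0144,-0.0867,0,0,0.085],[0.0144,-0.0867,0,0,0.085]]]' > next.json && python3 drive.py next.json>/dev/null
echo '[[[0,0,0,0,0.085],[0,0,0,0,0.085],[0,0,0,0,0.085]]]' > next.json && python3 drive.py next.json|grep ee
python3 - <<'E'
from h import *
w=optics.camera_info("wrist");im=optics.camera("wrist");go((.491,-.4063,.055),196.1);cv2.imwrite("pics/w8.png",im)
cv2.imwrite("pics/w8c.png",cv2.resize(im,(640,480),interpolation=2))
g=cv2.cvtColor(im,cv2.COLOR_BGR2GRAY);c=np.array([.5324,-.3944]);a=np.radians(16.1);d=np.array([np.cos(a),np.sin(a)]);n=np.array([-d[1],d[0]])
f=lambda x,y:int(cv2.getRectSubPix(g,(3,3),tuple(proj(w,np.r_[c+x*d+y*n,.076])[0])).mean())
for y in(-.015,.015):print('long',y,[f(x,y) for x in np.arange(-.055,-.035,.001)],[f(x,y) for x in np.arange(.035,.055,.001)])
for x in(-.04,.04):print('wide',x,[f(x,y) for y in np.arange(-.031,-.015,.001)],[f(x,y) for y in np.arange(.015,.031,.001)])
E
```

```text
ee_pos: [0.4884, -0.4061, 0.1805]
shift [-0.0024 -0.0007  0.1255] turn -0.11 yaw -164.01
long -0.015 [50, 49, 47, 47, 47, 48, 48, 48, 53, 68, 84, 92, 94, 94, 95, 94, 94, 94, 95, 95] [127, 105, 95, 94, 94, 94, 103, 120, 138, 149, 151, 150, 149, 149, 149, 150, 150, 150, 151, 151]
long 0.015 [48, 47, 48, 49, 50, 50, 50, 52, 60, 75, 90, 98, 98, 99, 99, 99, 99, 99, 98, 98] [135, 110, 100, 99, 99, 99, 106, 120, 135, 145, 147, 147, 148, 149, 150, 151, 152, 152, 152, 151]
wide -0.04 [152, 152, 152, 152, 152, 152, 151, 140, 144, 165, 173, 137, 101, 94, 93, 94] [99, 99, 104, 131, 169, 179, 147, 132, 138, 143, 143, 143, 143, 143, 144, 144]
wide 0.04 [152, 152, 152, 152, 152, 152, 151, 146, 145, 161, 170, 148, 112, 93, 92, 93] [99, 101, 103, 121, 156, 175, 155, 133, 132, 142, 144, 144, 143, 143, 143, 143]
```

```bash
echo '[[[-0.0006,-0.0007,0.03,0,0.085],[-0.0006,-0.0007,0.06,0,0.085],[-0.0006,-0.0007,0.09,0,0.085],[-0.0006,-0.0007,0.1225,0,0.085],[-0.0006,-0.0007,0.1225,0,0.085]]]' > next.json && python3 drive.py next.json 60
echo '[[[0,0,0,0,0.04],[0,0,0,0,0.04],[0,0,0,0,0.04],[0,0,0,0,0.04],[0,0,0,0,0.04]]]' > next.json && python3 drive.py next.json
echo '[[[0,0,-0.03,0,0.04],[0,0,-0.07,-4,0.04],[0,0,-0.1,-11,0.04],[0,0,-0.13,-18,0.04],[0,0,-0.16,-20,0.04]]]' > next.json && python3 drive.py next.json
echo '[[[0,0,0,0,0.04],[0,0,0,0,0.04],[0,0,0,0,0.04]]]' > next.json && python3 drive.py next.json
python3 -c "
from h import *
where();rk(-.1,0,.200)"
```

```text
time: 39.53
ee_pos: [0.4865, -0.4049, 0.051]
tcp_rot: [179.6, -0.3, -164.0]
wrist_force: [-0.4, 0.8, -0.5]
opening: 0.0849
grasp_force: 0.0
time: 39.95
ee_pos: [0.4901, -0.4085, 0.0606]
tcp_rot: [-179.8, 0.1, -164.0]
wrist_force: [-1.0, -0.7, 8.5]
opening: 0.0455
grasp_force: 62.3
time: 40.37
ee_pos: [0.4889, -0.4076, 0.2204]
tcp_rot: [-179.9, 0.0, -143.6]
wrist_force: [-0.6, -0.6, -2.7]
opening: 0.0451
grasp_force: 62.6
time: 40.62
ee_pos: [0.4889, -0.4076, 0.2171]
tcp_rot: [180.0, -0.0, -144.1]
wrist_force: [-0.3, -0.1, -3.1]
opening: 0.0452
grasp_force: 62.7
rack x,y,z -0.3627 -0.3875 0.2171 F rack -0.3 0.1 -3.1
shift [-0.2614  0.3884  0.0171] turn -0.19 yaw -144.09
```

```bash
echo '[[[-0.016,0.033,0,0,0.04],[-0.032,0.066,0,0,0.04],[-0.048,0.099,0,0,0.04],[-0.064,0.132,0,0,0.04],[-0.08,0.165,0,0,0.04]]]' > next.json && python3 drive.py next.json>/dev/null
echo '[[[-0.016,0.033,0,0,0.04],[-0.032,0.066,0,0,0.04],[-0.048,0.099,0,0,0.04],[-0.064,0.132,0,0,0.04],[-0.085,0.165,0,0,0.04]]]' > next.json && python3 drive.py next.json>/dev/null
echo '[[[-0.025,0.025,0,0,0.04],[-0.05,0.05,0.005,0,0.04],[-0.08,0.058,0.01,0,0.04],[-0.0964,0.0584,0.018,0,0.04],[-0.0964,0.0584,0.018,0,0.04]]]' > next.json && python3 drive.py next.json>/dev/null
echo '[[[0,0,0,0,0.04],[0,0,0,0,0.04],[0,0,0,0,0.04]]]' > next.json && python3 drive.py next.json
python3 -c "
from h import *
where();rk(-.03,0,.199)"
```

```text
time: 42.12
ee_pos: [0.4719, 0.0596, 0.1993]
tcp_rot: [180.0, -0.0, -144.1]
wrist_force: [-0.0, 0.9, -1.2]
opening: 0.0451
grasp_force: 63.2
rack x,y,z -0.1011 -0.0 0.1993 F rack 0.5 0.7 -1.2
shift [-0.0711  0.0003  0.0003] turn -0.2 yaw -144.1
```

```bash
echo '[[[-0.012,0,0,-0.2,0.04],[-0.024,0,0,-0.2,0.04],[-0.036,0,0,-0.2,0.04],[-0.046,0,0,-0.2,0.04],[-0.052,0,0,-0.2,0.04]]]' > next.json && python3 drive.py next.json>/dev/null;python3 chk.py && echo '[[[-0.003,0,0,0,0.04],[-0.006,0,0,0,0.04],[-0.009,0,0,0,0.04],[-0.012,0,0,0,0.04]]]' > next.json && python3 drive.py next.json>/dev/null && python3 chk.py && echo '[[[-0.002,0,0,0,0.04],[-0.004,0,0,0,0.04],[-0.006,0,0,0,0.04],[-0.008,0,0,0,0.04]]]' > next.json && python3 drive.py next.json>/dev/null && python3 chk.py && echo '[[[0,0,0.0008,0,0.04],[0,0,0.0016,0,0.04],[0,0,0.0016,0,0.04]]]' > next.json && python3 drive.py next.json|grep wrist
python3 -c "
from h import *
where()"
```

```text
-47.91 0.6 -2.4
-36.36 0.6 -2.0
-28.16 -0.2 -2.9
wrist_force: [-0.7, 0.4, 2.8]
rack x,y,z -0.0281 0.0001 0.1986 F rack -0.3 0.7 2.8
```

```bash
echo '[[[0,0,0,0,0.05],[0,0,0,0,0.05],[0,0,0,0,0.06],[0,0,0,0,0.06],[0,0,0,0,0.06]]]' > next.json && python3 drive.py next.json 20|grep -v rot
python3 - <<'E'
from h import *
where();w=optics.camera_info("wrist");im=optics.camera("wrist");cv2.imwrite("pics/w9.png",im)
P=lambda x,y,z:np.r_[O+x*D+y*N,z]
g=cv2.cvtColor(im,cv2.COLOR_BGR2GRAY)
for y,z in((-.015,.214),(0,.214),(.015,.214)):
  xs=np.arange(-.046,-.016,.002);print(y,z,[int(cv2.getRectSubPix(g,(3,3),tuple(proj(w,P(x,y,z))[0])).mean()) for x in xs],proj(w,P(-.03,y,z)).round(0))
E
echo '[[[0.01,0,0,0,0.085],[0.03,0,0,0,0.085],[0.06,0,0,0,0.085],[0.1,0,0,0,0.085],[0.1,0,0,6,0.085]]]' > next.json && python3 drive.py next.json|grep wrist
echo '[[[0,0,0,7,0.085],[0,0,0,14,0.085],[0,0,0,21,0.085],[0,0,0,28,0.085],[0,0,0,35,0.085]]]' > next.json && python3 drive.py next.json>/dev/null
echo '[[[0,0,0,7,0.085],[0,0,0,14,0.085],[0,0,0,21,0.085],[0,0,0,28,0.085],[0,0,0,35,0.085]]]' > next.json && python3 drive.py next.json>/dev/null
echo '[[[0,0,0,7,0.085],[0,0,0,14,0.085],[0,0,0,14,0.085],[0,0,0,14,0.085]]]' > next.json && python3 drive.py next.json
python3 -c "
from h import *
where();rk(-.1,0,.210,126.1)"
```

```text
time: 43.87
ee_pos: [0.5307, 0.1026, 0.1978]
wrist_force: [0.1, -0.4, 0.5]
opening: 0.06
grasp_force: 0.0
rack x,y,z -0.0283 0.0001 0.1978 F rack -0.2 -0.4 0.5
-0.015 0.214 [53, 53, 49, 47, 50, 52, 49, 50, 72, 94, 94, 94, 94, 94, 94] [[217. 279.]]
0 0.214 [47, 50, 53, 50, 51, 51, 53, 52, 81, 99, 99, 102, 170, 199, 199] [[253. 279.]]
0.015 0.214 [51, 51, 51, 52, 52, 53, 54, 53, 87, 99, 99, 99, 99, 98, 98] [[289. 279.]]
wrist_force: [0.4, 0.2, 0.3]
time: 45.5
ee_pos: [0.4496, 0.0434, 0.1979]
tcp_rot: [180.0, 0.0, 126.4]
wrist_force: [0.5, -1.5, 0.3]
opening: 0.0851
grasp_force: 0.0
rack x,y,z -0.1287 0.0 0.1979 F rack -0.5 -1.5 0.3
shift [-0.0002  0.0287 -0.0121] turn 0.27 yaw 126.37
```

```bash
m(){ python3 chk.py; }
echo '[[[0,0.01,-0.016,0.3,0.085],[0,0.025,-0.016,0.3,0.085],[0,0.036,-0.016,0.3,0.085],[0,0.040,-0.016,0.3,0.085],[0,0.043,-0.016,0.3,0.085]]]' > next.json && python3 drive.py next.json>/dev/null; m && echo '[[[0,0.003,0,0,0.085],[0,0.006,0,0,0.085],[0,0.009,0,0,0.085],[0,0.012,0,0,0.085],[0,0.0145,0,0,0.085]]]' > next.json && python3 drive.py next.json>/dev/null && m && echo '[[[0,0.0005,0,0,0.085],[0,0.001,0,0,0.085]]]' > next.json && python3 drive.py next.json>/dev/null && m && echo '[[[0,0.0005,0,0,0.085],[0,0.0005,0,0,0.085]]]' > next.json && python3 drive.py next.json>/dev/null && m && echo '[[[0,0.0005,0,0,0.085],[0,0.0005,0,0,0.085]]]' > next.json && python3 drive.py next.json>/dev/null && m && echo '[[[0,0.0005,0,0,0.085],[0,0.0005,0,0,0.085]]]' > next.json && python3 drive.py next.json>/dev/null && m && echo '[[[0,0.0005,0,0,0.085],[0,0.0005,0,0,0.085]]]' > next.json && python3 drive.py next.json>/dev/null && m && echo '[[[0,0.0005,0,0,0.085],[0,0.0005,0,0,0.085]]]' > next.json && python3 drive.py next.json>/dev/null && m && echo '[[[0,0.0005,0,0,0.085],[0,0.0005,0,0,0.085]]]' > next.json && python3 drive.py next.json>/dev/null && m && echo '[[[0,0.0005,0,0,0.085],[0,0.0005,0,0,0.085]]]' > next.json && python3 drive.py next.json>/dev/null && m && echo '[[[0,0.0005,0,0,0.085],[0,0.0005,0,0,0.085]]]' > next.json && python3 drive.py next.json>/dev/null && m && echo '[[[0,0.0005,0,0,0.085],[0,0.0005,0,0,0.085]]]' > next.json && python3 drive.py next.json>/dev/null && m && echo '[[[0,0.0005,0,0,0.085],[0,0.0005,0,0,0.085]]]' > next.json && python3 drive.py next.json>/dev/null && m && echo '[[[0,0.0005,0,0,0.085],[0,0.0005,0,0,0.085]]]' > next.json && python3 drive.py next.json>/dev/null && m && echo '[[[0,0.0005,0,0,0.085],[0,0.0005,0,0,0.085]]]' > next.json && python3 drive.py next.json>/dev/null && m
```

```text
-85.13 -0.5 -0.9
-70.69 -1.9 0.6
-69.76 -2.3 1.5
-69.28 -1.5 -0.3
-68.79 -1.4 0.4
-68.26 -2.1 -0.4
-67.72 -1.3 -0.2
-67.21 -0.8 -0.5
-66.73 -1.7 0.9
-66.23 -1.9 0.3
-65.71 -1.7 0.5
-65.22 -1.7 0.4
-64.71 -1.5 0.5
-64.22 -2.0 -0.3
-63.72 -0.3 0.3
```

```bash
m(){ python3 chk.py; }
echo '[[[0,0.0005,0,0,0.085],[0,0.0005,0,0,0.085]]]' > next.json && python3 drive.py next.json>/dev/null && m && echo '[[[0,0.0005,0,0,0.085],[0,0.0005,0,0,0.085]]]' > next.json && python3 drive.py next.json>/dev/null && m && echo '[[[0,0.0005,0,0,0.085],[0,0.0005,0,0,0.085]]]' > next.json && python3 drive.py next.json>/dev/null && m && echo '[[[0,0.0005,0,0,0.085],[0,0.0005,0,0,0.085]]]' > next.json && python3 drive.py next.json>/dev/null && m && echo '[[[0,0.0005,0,0,0.085],[0,0.0005,0,0,0.085]]]' > next.json && python3 drive.py next.json>/dev/null && m && echo '[[[0,0.0005,0,0,0.085],[0,0.0005,0,0,0.085]]]' > next.json && python3 drive.py next.json>/dev/null && m && echo '[[[0,0.0005,0,0,0.085],[0,0.0005,0,0,0.085]]]' > next.json && python3 drive.py next.json>/dev/null && m && echo '[[[0,0.0005,0,0,0.085],[0,0.0005,0,0,0.085]]]' > next.json && python3 drive.py next.json>/dev/null && m && echo '[[[0,0.0005,0,0,0.085],[0,0.0005,0,0,0.085]]]' > next.json && python3 drive.py next.json>/dev/null && m && echo '[[[0,0.0005,0,0,0.085],[0,0.0005,0,0,0.085]]]' > next.json && python3 drive.py next.json>/dev/null && m && echo '[[[0,0.0005,0,0,0.085],[0,0.0005,0,0,0.085]]]' > next.json && python3 drive.py next.json>/dev/null && m && echo '[[[0,0.0005,0,0,0.085],[0,0.0005,0,0,0.085]]]' > next.json && python3 drive.py next.json>/dev/null && m && echo '[[[0,0.0005,0,0,0.085],[0,0.0005,0,0,0.085]]]' > next.json && python3 drive.py next.json>/dev/null && m && echo '[[[0,0.0005,0,0,0.085],[0,0.0005,0,0,0.085]]]' > next.json && python3 drive.py next.json>/dev/null && m && echo '[[[0,0.0005,0,0,0.085],[0,0.0005,0,0,0.085]]]' > next.json && python3 drive.py next.json>/dev/null && m && echo '[[[0,0.0005,0,0,0.085],[0,0.0005,0,0,0.085]]]' > next.json && python3 drive.py next.json>/dev/null && m
```

```text
-63.2 -2.4 0.5
-62.73 -0.7 -0.5
-62.22 -0.8 0.0
-61.73 -1.1 -0.1
-61.21 -0.9 0.4
-60.72 -1.9 0.4
-60.24 -1.6 0.8
-59.71 -1.0 -0.8
-59.22 -1.0 1.5
-58.72 -1.3 0.6
-58.21 -1.5 -0.6
-57.71 -0.8 0.5
-57.22 -0.6 0.6
-56.73 -2.3 -0.3
-56.21 -1.0 0.7
-55.73 -0.9 0.9
```

```bash
m(){ python3 chk.py; }
echo '[[[0,0.0005,0,0,0.085],[0,0.0005,0,0,0.085]]]' > next.json && python3 drive.py next.json>/dev/null && m && echo '[[[0,0.0005,0,0,0.085],[0,0.0005,0,0,0.085]]]' > next.json && python3 drive.py next.json>/dev/null && m && echo '[[[0,0.0003,0,0,0.085],[0,0.0003,0,0,0.085]]]' > next.json && python3 drive.py next.json>/dev/null && m && echo '[[[0,0.0003,0,0,0.085],[0,0.0003,0,0,0.085]]]' > next.json && python3 drive.py next.json>/dev/null && m && echo '[[[0,0.0003,0,0,0.085],[0,0.0003,0,0,0.085]]]' > next.json && python3 drive.py next.json>/dev/null && m && echo '[[[0,0.0003,0,0,0.085],[0,0.0003,0,0,0.085]]]' > next.json && python3 drive.py next.json>/dev/null && m
```

```text
-55.26 -1.5 0.0
-55.02 -4.4 1.8
```

```bash
m(){ python3 chk.py; }
echo '[[[0,0.0003,0,0,0.085],[0,0.0005,0,0,0.085],[0,0.0005,0,0,0.085]]]' > next.json && python3 drive.py next.json>/dev/null; m
echo '[[[0,-0.004,0,0,0.085],[0.01,-0.004,0,0,0.085],[0.03,-0.004,0,0,0.085],[0.042,-0.004,0,0,0.085],[0.042,-0.002,0,0,0.085]]]' > next.json && python3 drive.py next.json>/dev/null; m; echo '[[[0,0.0005,0,0,0.085],[0,0.001,0,0,0.085],[0,0.001,0,0,0.085]]]' > next.json && python3 drive.py next.json>/dev/null; m; echo '[[[0,0.0005,0,0,0.085],[0,0.0005,0,0,0.085]]]' > next.json && python3 drive.py next.json>/dev/null; m;  echo '[[[0,0.0005,0,0,0.085],[0,0.0005,0,0,0.085]]]' > next.json && python3 drive.py next.json>/dev/null;m
```

```text
-54.82 -6.9 3.3
-56.04 -0.6 0.2
-54.89 -0.1 -0.0
-54.73 -0.9 0.1
-54.67 -4.7 1.9
```

```bash
echo '[[[0,-0.02,0,0,0.085],[0,-0.05,0,0,0.085],[0,-0.08,-0.02,0,0.085],[0,-0.12,-0.05,0,0.085],[0,-0.16,-0.05,0,0.085]]]' > next.json && python3 drive.py next.json>/dev/null
echo '[[[0,-0.03,0,0,0.085],[0,-0.07,0,0,0.085],[0,-0.1,0,0,0.085],[0,-0.1,0,0,0.085],[0,-0.1,0,0,0.085]]]' > next.json && python3 drive.py next.json
python3 - <<'E'
from h import *
a=optics.camera("side");b=optics.camera("scene");a0=cv2.imread("pics/side0.png");b0=cv2.imread("pics/scene0.png")
c=a[140:262,140:270];cv2.imwrite("pics/f.png",cv2.resize(c,None,fx=4.6,fy=4.6,interpolation=2))
print([cv2.boundingRect(k) for k in cv2.findContours((cv2.absdiff(a,a0).max(2)>40).astype(np.uint8),0,2)[0] if cv2.contourArea(k)>5])
print([cv2.boundingRect(k) for k in cv2.findContours((cv2.absdiff(b,b0).max(2)>40).astype(np.uint8),0,2)[0] if cv2.contourArea(k)>5])
E
```

```text
time: 53.58
ee_pos: [0.2784, -0.0287, 0.2639]
tcp_rot: [179.9, 0.1, 125.7]
wrist_force: [0.5, 1.2, -0.5]
opening: 0.085
grasp_force: 0.0
[(365, 377, 11, 7), (358, 377, 5, 7), (347, 377, 9, 7), (385, 359, 67, 25), (390, 337, 21, 10), (349, 332, 56, 33), (414, 316, 98, 68), (447, 297, 7, 6), (442, 284, 6, 7), (439, 279, 5, 5), (436, 272, 5, 5), (428, 252, 10, 19), (421, 234, 10, 18), (410, 208, 27, 16), (289, 202, 30, 24), (306, 193, 79, 73), (206, 189, 22, 47), (473, 118, 29, 35), (385, 103, 20, 25), (314, 66, 198, 256)]
[(220, 175, 23, 19), (185, 160, 24, 23), (158, 138, 25, 26), (500, 136, 12, 13), (457, 134, 55, 61), (505, 129, 7, 11), (350, 126, 8, 7), (507, 110, 5, 10), (347, 95, 7, 7), (308, 69, 24, 53), (433, 37, 4, 4), (319, 26, 4, 5), (343, 4, 32, 22), (345, 0, 167, 138), (340, 0, 6, 8), (272, 0, 69, 130)]
```

View pics/f.png

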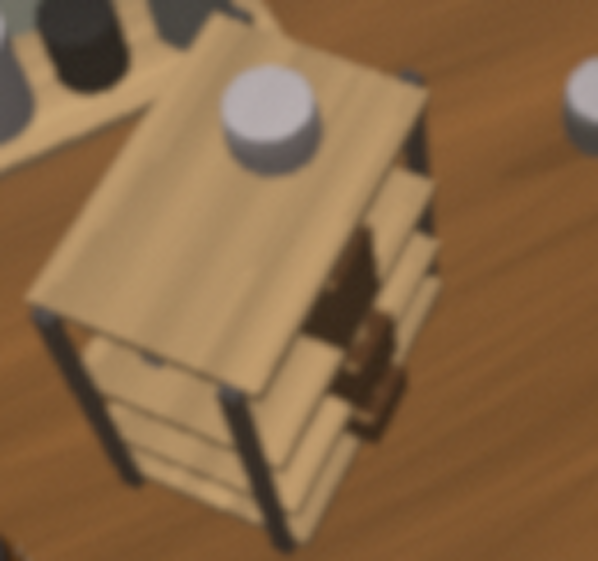

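All three blocks stand on their tiers, upright and straight: the tall one is nearly flush, the middle and low ones slightly proud. The tin on top of the rack is unmoved, and the only other image changes are the emptied block spots, the arm and the rack front. I'm handing the job in.

```bash
python3 -c "
from workcell import bot, optics, probe_bus
print(bot.job_done())"
```

```text
the job is handed in; nothing more can be done
None
```

All three blocks are in the rack, each on its matching tier, carved side up and straight, pushed gently (8 N or less) until its end met the back stop; the job was handed in at about 54 s, with no verdict shown.

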